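Find the heavy side of a plaque and hold it down

ROBOT

A 6-joint arm with a two-finger parallel gripper is mounted at the origin on the work surface. World frame = base frame: x ahead of the robot, y to its left, z up, the work surface at z = 0. Lengths are in mm, angles in rad, forces in N, time in s.
With the tool pointing down it reaches from about 350 to 875 mm from the base axis. Payload 4.2 kg.
Tool frame: the origin (TCP) lies between the finger pads; the fingertips stand 11 mm ahead of it and the grasp point (between the pads) lies 8 mm behind it; z points along the fingers, y is the direction in which the jaws open and shut (so a half turn about z gives the same grasp; the last joint's range is limited). The gripper opens to 85 mm and grips with 20 to 120 N. Pads are 22 mm wide; open, the fingers measure 114 mm over their backs; the gripper's body (76 mm by 85 mm) begins 54 mm behind the grasp point. The pads swing forward as they close: fully open they stand 13 mm farther back than shut.
Start: joints at [1.565, 0.385, 0.008, 0, -1.194, -0.259], TCP at [163.541, 603.203, 222.012] pointing down, gripper open.
Joint ranges: [-3.14, 3.14], [-1.21, 2.06], [-1.07, 1.41], [-3.16, 2.05], [-2.99, -0.16], [-3.1, 3.1]. Speed limits (rad/s): [2.79, 2.79, 3.14, 3.14, 3.14, 3.14].

INTERFACE

Orientations are given as a unit quaternion [x, y, z, w].
In Python, from bench import * gives the robot as it stands. The module is installed in compiled form; this text tells all that it offers.
- The arm moves only by the tool drive_tool, never from a script. Its argument "increments" is a list of rows, each a list of 3 entries, a list of its own where there are three numbers: the gripper command: -1 is shut, 1 is fully open, values between are in proportion, then the shift along the tool's x, y, z scaled (see below), then the turn about the tool's z scaled (see below). In form: [[hand, [tx, ty, tz], turn], ...]. A call has 1 to 20 rows; each row shifts and turns the commanded pose from where the row before left it, along the tool's axes as they then stand; what a row does not reach is not made up. The controller multiplies each number of a shift by 0.3 m and each number of a turn by 2 rad. A row lasts 1/8 s, in which the tool goes at most 62.5 mm and 10.7 degrees, less where a joint would pass 70% of its speed; a pose out of reach is approached as far as the arm can. A call with a number of a shift or a turn outside -1 to 1 is refused whole. A call with a gripper value outside its range is refused whole. The fingers move at their own pace and stop on an object; the grip force is fixed at half the most. Time passes only in rows, so rows that do not move let the fingers close. It gives the time, the measured TCP pose, the force and the opening at its end, in the units of the state.
- read_state(): the state, without advancing time (a new reading comes with each control period).
- get_image(name): name is "side" or "top" or "wrist"; returns the picture (400x640x3 uint8, red, green, blue); there is no depth.
- calibration(name): a dict with "fovy" (degrees; the focal length in pixels is half the picture's height over the tangent of half this angle, whatever the lens; pixels are square), "cx", "cy" (the principal point, pixels), "R" (3x3) and "t" (3): a world point X has camera coordinates R X + t. Camera axes: x right, y down, z forward; pixel columns grow to the right and rows downward; lengths in mm; the calibration is good to about 2 mm. The wrist camera is an equidistant fisheye: a pixel r from the principal point sees the ray r / f radians off the axis. A picture is of the moment at which its call begins: read the wrist's pose just before it. calibration takes no time and is no camera call; for the wrist camera it gives the pose at the moment of the call.
- job_done(): hands the job in, once; it reports no verdict.
The state is a dict: "clock": time; "joints": joint angles; "joint_vel": joint speeds; "joint_efforts": joint torques, N m; "position": TCP position; "ee_rot": TCP orientation; "contact_force": force on the tool from outside, world axes, zero at the start; "wrist_torque": the same for the moment, N m; "gripper_width": finger opening in mm.
Only numpy, scipy, OpenCV 4.12 (cv2) and the standard library are available. Lean on these libraries where they do the work, as an engineer would, in place of code of your own. Each camera call takes 0.05 s, during which the arm holds its last target.

TASK

The round tiled plaque on the sloping stand was cast with one side heavier than the rest, but nothing on it shows which. Turn it by its wooden knob to find the heavy side by feel, bring the heavy side to the lowest point of the slope, and finish still gripping the knob and holding the plaque steady there, so that its hanger can be glued on at the top; leave the cup, rolling pin and cutter where they are.

Things in the scene. Friction and masses are not known exactly. Their poses are not given: they have to be found in the camera images.
- stand: Stand bolted to the table: plywood foot 190 x 160 x 14 mm, blue brackets, a bearing whose axis leans 29 degrees (0.50 rad) from vertical. Origin: centre of the foot's underside; z up. Out of the plaque's face the axis points along (-0.479, 0, 0.878) in the stand's frame, roughly towards the robot. Downhill is the stand's -x; y is level across the slope.
- low_point (a point): Point fixed to the stand that marks the lowest place of the slope: on the plaque's face, 95 mm straight downhill of the axis. The heavy place must come here. It is 0.51 to 0.72 kg heavier than the rest (which is balanced), 95 mm from the axis, at an angle unknown and new each time; it starts at least 0.5 rad away from the lowest place.
- plaque: Round terracotta plaque, 260 mm across, 20 mm thick, white, blue and green tiles and one yellow. Origin: centre of its back, on the axis, 130 mm above the stand's origin; z: the axis, out of the face; x: towards the yellow tile, which shows only how far it is turned and tells NOTHING of the heavy side. Turns endlessly both ways.
- knob (a point): Grip point on the axis of the plaque's smooth round wooden knob, 40 mm across, plain from 10 to 50 mm above the plaque's face, end at 53 mm; this point is 32 mm above the face. It can be gripped at any turn; 40 N turns it without slip.
- bearing (a point): Centre of the bearing, on the axis at the plaque's back. Friction is a constant 0.36 Nm both ways, so the plaque stays where it is left. The heavy side adds at most 0.22 to 0.33 Nm (when level with the axis; none at the lowest or highest place): harder to turn when it climbs, easier when it descends. Compare readings turning both ways to cancel the friction.
- glaze_cup: Grey plastic glaze cup, 72 mm across the rim, 85 mm high, standing loose at the stand's +y side; origin: centre of its underside. Leave it alone.
- rolling_pin: Small rolling pin, red barrel 44 mm thick and 120 mm long, blue handles, 220 mm overall, lying loose at the stand's -y side; origin under its middle, length along its x. Leave it alone.
- cutter: Loose steel ring cutter, 90 mm across, 30 mm high, on the table at the stand's +y side, farther from the robot than the cup; origin: centre of its underside. Leave it alone.

How it is judged:
By the outcome, as a careful person would: the job done as asked, in the order asked, and still so for the second after the job is handed in, while the arm keeps its last pose, push and grip.
It also fails if it takes over 72 s, if anything falls off the work surface, if the arm or the gripper's body presses on something with over 40 N, if the wrist force passes 120 N, or if a joint passes its speed limit or range.

## Working session

There is one attempt and no reset: what is moved stays moved. The work goes in short steps, Python scripts to look and compute and a tool call to move; the robot and the scene stay as the last step left them, time stands still between calls to the robot, and variables do not carry over. Pictures are saved under pics/ and viewed, and the job is handed in when it is done.

Besides the shell and the picture viewer there is one more tool, called after "Call:" as a command line: name --argument value ..., lists and objects as JSON in quotes. drive_tool: Moves the arm, as the interface text tells. Shifts and turns lie within -1 to 1; 1 stands for 0.3 m of shift or 2 rad of turn. Its arguments: {"type":"object","properties":{"increments":{"type":"array"}},"required":["increments"]}

```bash
mkdir -p pics
python3 - <<'E'
from bench import *
import cv2
s=read_state(); print(s)
for n in ("side","top","wrist"):
    c=calibration(n); print(n,c)
    cv2.imwrite(f"pics/{n}0.png",get_image(n)[:,:,::-1])
E
```

```text
{'clock': 0.0, 'joints': array([ 1.56462955e+00,  3.85544522e-01,  6.62685323e-03, -5.02327345e-04,
       -1.19401081e+00, -2.58579027e-01]), 'joint_vel': array([-4.00332557e-04,  8.48185747e-04, -9.66333536e-04,  1.17794984e-03,
        4.74903256e-05, -7.64165161e-04]), 'joint_efforts': array([ 1.83292577e-04, -3.92284083e+01,  1.88398415e+01,  4.18613479e+00,
       -4.69178427e-03, -1.89866576e-06]), 'position': array([163.3760003 , 602.63796747, 220.92878668]), 'ee_rot': array([ 9.91238669e-01, -1.32078426e-01, -9.74010534e-05,  1.08698318e-03]), 'contact_force': array([ 0.12536269,  0.14322258, -0.20650377]), 'wrist_torque': array([0.04032819, 0.00845686, 0.0102745 ]), 'gripper_width': 85.41947748800418}
side {'fovy': 42.211128906617525, 'cx': 319.1214670884152, 'cy': 201.27896795774564, 'R': array([[-0.97464137, -0.22372622, -0.00455739],
       [-0.15770565,  0.70119295, -0.69531099],
       [ 0.15875491, -0.67696013, -0.71869455]]), 't': array([ 610.77136584,  137.97892104, 1294.16554759])}
top {'fovy': 44.421386474446685, 'cx': 312.4695437532907, 'cy': 202.95197721027355, 'R': array([[ 0.02319926, -0.99972657, -0.00292859],
       [-0.99596408, -0.0228577 , -0.08679327],
       [ 0.08670259,  0.00493031, -0.99622204]]), 't': array([  33.7518574 ,  610.6337747 , 1257.62925308])}
wrist {'fovy': 65.70646984690485, 'cx': 319.71092545864315, 'cy': 198.65525071050033, 'R': array([[-0.26248351, -0.96493419,  0.00210216],
       [-0.93039391,  0.25366427,  0.26461597],
       [-0.25587024,  0.06750149, -0.96435158]]), 't': array([624.10264036, -36.08844874, 378.58933901])}
```

View pics/side0.png

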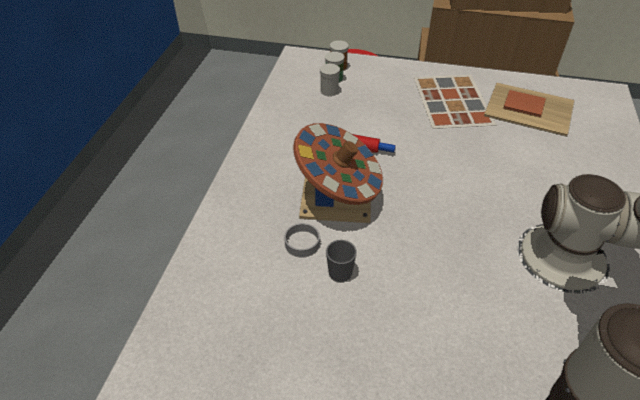

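View pics/top0.png

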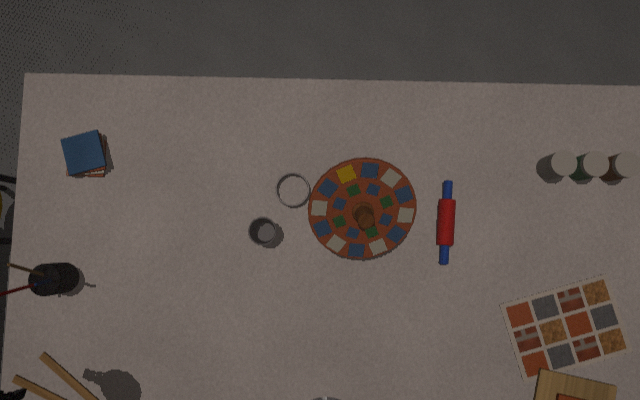

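View pics/wrist0.png

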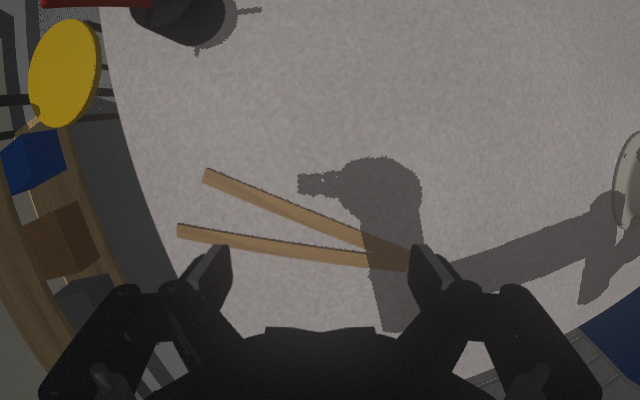

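The side view shows the plaque around (338,162) with its knob at (346,152) and the yellow tile at (305,152). The top view shows the plaque at (362,208), the knob at (364,216) and the yellow tile at (346,174). The cup, ring and pin stand around it. I'll zoom in next.

Run:
```python
import cv2,numpy as np
a=cv2.imread('pics/side0.png')[110:230,270:410]; b=cv2.imread('pics/top0.png')[145:275,290:430]
a=cv2.resize(a,None,fx=4,fy=4,interpolation=cv2.INTER_CUBIC); b=cv2.resize(b,None,fx=4,fy=4,interpolation=cv2.INTER_CUBIC)
b=cv2.convertScaleAbs(b,alpha=1.5)
cv2.imwrite('pics/side0z.png',a); cv2.imwrite('pics/top0z.png',b)
```

```text
(no output)
```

View pics/side0z.png

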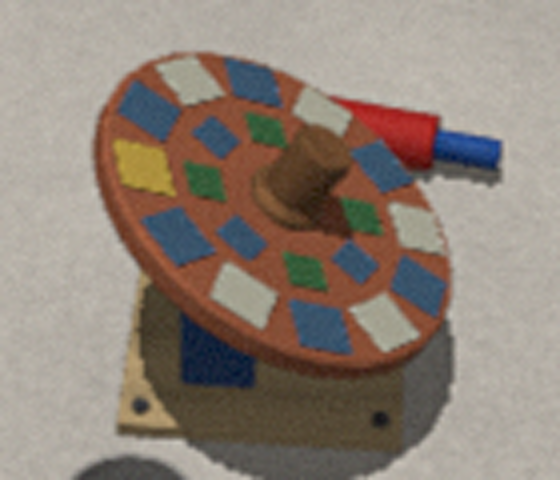

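View pics/top0z.png

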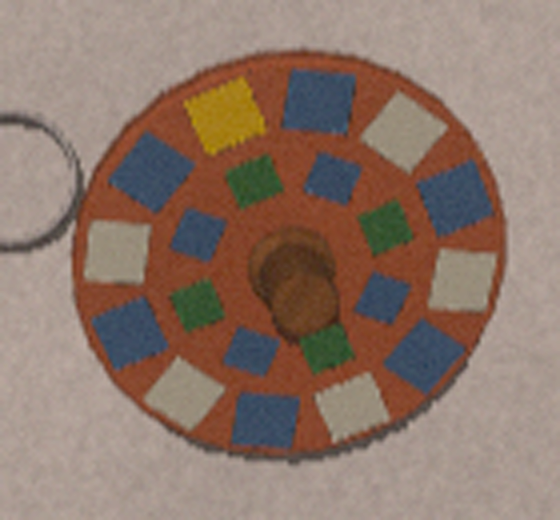

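```bash
cat > geo.py <<'E'
import numpy as np,cv2
from bench import *
def pix2ray(c,u,v,fish=False):
    f=200/np.tan(np.radians(c['fovy'])/2)
    d=np.array([u-c['cx'],v-c['cy'],f])
    if fish:
        r=np.hypot(d[0],d[1]); th=r/f
        d=np.array([d[0]/r*np.sin(th),d[1]/r*np.sin(th),np.cos(th)])
    R=np.array(c['R']);t=np.array(c['t'])
    d=R.T@(d/np.linalg.norm(d)); return -R.T@t,d
def proj(c,X,fish=False):
    f=200/np.tan(np.radians(c['fovy'])/2)
    p=np.array(c['R'])@X+np.array(c['t'])
    if fish:
        th=np.arctan2(np.hypot(p[0],p[1]),p[2]); k=f*th/np.hypot(p[0],p[1])
        return c['cx']+k*p[0],c['cy']+k*p[1]
    return c['cx']+f*p[0]/p[2],c['cy']+f*p[1]/p[2]
def tri(*rays):
    A=0;b=0
    for o,d in rays:
        P=np.eye(3)-np.outer(d,d);A=A+P;b=b+P@o
    X=np.linalg.solve(A,b)
    return X,[np.linalg.norm((np.eye(3)-np.outer(d,d))@(X-o)) for o,d in rays]
def cent(img,u,v,tol=22):
    m=np.zeros((img.shape[0]+2,img.shape[1]+2),np.uint8)
    cv2.floodFill(img.copy(),m,(int(u),int(v)),(0,0,0),(tol,)*3,(tol,)*3,cv2.FLOODFILL_FIXED_RANGE|cv2.FLOODFILL_MASK_ONLY|(255<<8)|4)
    M=cv2.moments(m[1:-1,1:-1],True); return M['m10']/M['m00'],M['m01']/M['m00'],M['m00']
E
python3 - <<'E'
from geo import *
T=[(225,116),(320,102),(404,130),(455,198),(463,281),(425,356),(352,406),(266,419),(184,394),(129,333),(117,252),(151,171)]
S=[(144,166),(149,110),(190,80),(252,82),(322,110),(382,166),(415,227),(420,286),(384,322),(320,326),(243,295),(178,236)]
si=cv2.imread('pics/side0z.png'); ti=cv2.imread('pics/top0z.png')
cs,ct=calibration('side'),calibration('top')
cv=lambda p,o:((p[0]+.5)/4-.5+o[0],(p[1]+.5)/4-.5+o[1])
X=[]
for a,b in zip(T,S):
    ca=cent(ti,*a,35); cb=cent(si,*b,35)
    x,e=tri(pix2ray(ct,*cv(ca,(290,145))),pix2ray(cs,*cv(cb,(270,110))))
    print(np.round(x,1),np.round(e,1),int(ca[2]),int(cb[2])); X.append(x)
X=np.array(X); c=X.mean(0); n=np.linalg.svd(X-c)[2][2]; n*=np.sign(n[2])
print('centre',c,'n',n,'lean',np.arccos(n[2]),'yaw of stand',np.arctan2(-n[1],-n[0]))
print('plane res',np.round((X-c)@n,1),'rad',np.round(np.linalg.norm(X-c,axis=1),1))
print('knob',c+32*n,'knob end',c+53*n, 'foot origin z',c-20*n)
K=c+53*n
for nm,cc in(('top',ct),('side',cs)): print(nm,proj(cc,K),proj(cc,c),proj(cc,c+32*n))
# knob end directly: zoom top (305,303), side (323,143)
print(tri(pix2ray(ct,*cv((305,303),(290,145))),pix2ray(cs,*cv((323,143),(270,110)))))
E
```

```text
[665.5 -27.6 196.8] [1.4 1.4] 4093 2368
[674.9 -80.7 197.2] [1.4 1.4] 3905 2072
[ 638.1 -150.5   70.1] [36.9 36.9] 3756 144721
[ 624.8 -165.2  163.9] [1.5 1.5] 3635 1737
[ 596.3 -192.8   29.9] [12.2 12.2] 3418 144612
[ 520.2 -155.6  121.4] [11.7 11.7] 3287 3285
[ 545.9 -102.8  118.8] [46.4 46.4] 3214 145252
[492.4 -61.4  99.8] [1.4 1.4] 3261 1951
[507.3 -10.8 112.3] [1.5 1.5] 3210 2131
[542.5  23.3 133.5] [1.4 1.4] 3356 2288
[589.   32.5 159.9] [1.4 1.4] 3494 2388
[633.8  13.6 181.9] [1.3 1.3] 3820 2301
centre [585.89088362 -73.1709748  132.11644164] n [-0.443919   -0.35580019  0.82240023] lean 0.6051790754710598 yaw of stand 0.675653680631361
plane res [  1.6  16.7 -46.7  41.6 -46.1  49.7  17.4  10.7  -3.6 -13.9 -16.1 -11.2] rad [112.2 110.5 112.  104.8 157.6 105.9  51.6  99.7 102.3 105.7 109.3 110.9]
knob [571.68547546 -84.55658082 158.4332491 ] knob end [562.36317636 -92.02838476 175.70365399] foot origin z [594.76926371 -66.05497104 115.66843698]
top (np.float64(372.3657079761349), np.float64(219.14838853815388)) (np.float64(362.4774867142236), np.float64(210.16046040300327)) (np.float64(368.35393912249543), np.float64(215.5018793029452))
side (np.float64(351.50297717065314), np.float64(147.3182943382281)) (np.float64(340.55682667810623), np.float64(163.5922210627453)) (np.float64(347.1218693945556), np.float64(153.83180125273373))
(array([560.44995759, -74.66433541, 196.26567648]), [np.float64(2.3857292687727245), np.float64(2.385729268772586)])
```

Run:
```python
from geo import *
from scipy.optimize import least_squares
T=[(225,116),(320,102),(404,130),(455,198),(463,281),(425,356),(352,406),(266,419),(184,394),(129,333),(117,252),(151,171)]
S=[(144,166),(149,110),(190,80),(252,82),(322,110),(382,166),(415,227),(420,286),(384,322),(320,326),(243,295),(178,236)]
si=cv2.imread('pics/side0z.png'); ti=cv2.imread('pics/top0z.png')
cs,ct=calibration('side'),calibration('top')
cv=lambda p,o:((p[0]+.5)/4-.5+o[0],(p[1]+.5)/4-.5+o[1])
X=[]
for i,(a,b) in enumerate(zip(T,S)):
    ca=cent(ti,*a,35); cb=cent(si,*b,35)
    for tol in (30,25,20,15,10):
        if cb[2]>2600: cb=cent(si,*b,tol)
    x,e=tri(pix2ray(ct,*cv(ca,(290,145))),pix2ray(cs,*cv(cb,(270,110))))
    print(np.round(x,1),np.round(e,1),int(ca[2]),int(cb[2]))
    if e[0]<2.5 and cb[2]<2600: X.append(x)
X=np.array(X); m=X.mean(0); V=np.linalg.svd(X-m)[2]; n=V[2]*np.sign(V[2][2])
q=(X-m)@V[:2].T
r=least_squares(lambda p:np.hypot(*(q-p[:2]).T)-p[2],[0,0,100]).x
c=m+r[:2]@V[:2]
print('centre',c,'r',r[2],'n',n,'lean',np.arccos(n[2]),'yaw',np.arctan2(-n[1],-n[0]))
print('plane res',np.round((X-m)@n,1),'rad',np.round(np.linalg.norm(X-c,axis=1),1))
print('knob',c+32*n,'end',c+53*n,'back',c-20*n)
for nm,cc in(('top',ct),('side',cs)): print(nm,proj(cc,c+53*n),proj(cc,c))
print(tri(pix2ray(ct,*cv((305,303),(290,145))),pix2ray(cs,*cv((323,143),(270,110)))))
```

```text
[665.5 -27.6 196.8] [1.4 1.4] 4093 2368
[674.9 -80.7 197.2] [1.4 1.4] 3905 2072
[ 660.3 -131.2  185.6] [1.5 1.5] 3756 1757
[ 624.8 -165.2  163.9] [1.5 1.5] 3635 1737
[ 594.7 -169.9  147.7] [18.7 18.7] 3418 1993
[ 532.7 -155.7  114.9] [0.7 0.7] 3287 1722
[ 498.5 -117.3   79.6] [1.9 1.9] 3214 2151
[492.4 -61.4  99.8] [1.4 1.4] 3261 1951
[507.3 -10.8 112.3] [1.5 1.5] 3210 2131
[542.5  23.3 133.5] [1.4 1.4] 3356 2288
[589.   32.5 159.9] [1.4 1.4] 3494 2388
[633.8  13.6 181.9] [1.3 1.3] 3820 2301
centre [582.58615803 -72.42985486 146.02224075] r 105.52281333722152 n [-0.49808555 -0.0848062   0.86297085] lean 0.5296759365221818 yaw 0.1686470542048074
plane res [ -1.3  -1.1   0.5   2.3   5.  -11.6   4.1   3.2   1.   -0.1  -1.9] rad [107.1 105.9 105.1 103.5 101.9 116.2 102.  103.  104.5 106.  106.4]
knob [566.64742029 -75.14365341 173.63730795] end [556.18762365 -76.92458371 191.7596958 ] back [592.54786912 -70.73373077 128.76282375]
top (np.float64(366.52983835051833), np.float64(221.32666635535037)) (np.float64(362.7239771905945), np.float64(211.11942680926967))
side (np.float64(353.09657012265654), np.float64(146.53192527332627)) (np.float64(341.8992614124861), np.float64(159.92055699003387))
(array([560.44995759, -74.66433541, 196.26567648]), [np.float64(2.3857292687727245), np.float64(2.385729268772586)])
```

Run:
```python
from geo import *
from scipy.optimize import least_squares
X=np.array([[665.5,-27.6,196.8],[674.9,-80.7,197.2],[660.3,-131.2,185.6],[624.8,-165.2,163.9],[532.7,-155.7,114.9],[492.4,-61.4,99.8],[507.3,-10.8,112.3],[542.5,23.3,133.5],[589,32.5,159.9],[633.8,13.6,181.9]])
cs,ct=calibration('side'),calibration('top')
m=X.mean(0); V=np.linalg.svd(X-m)[2]; n=V[2]*np.sign(V[2][2])
q=(X-m)@V[:2].T
r=least_squares(lambda p:np.hypot(*(q-p[:2]).T)-p[2],[0,0,100]).x
c=m+r[:2]@V[:2]
print('centre',c,'r',r[2],'n',n,'lean',np.arccos(n[2]),'yaw',np.arctan2(-n[1],-n[0]))
print('plane res',np.round((X-m)@n,1),'rad',np.round(np.linalg.norm(X-c,axis=1),1))
print('knob',c+32*n,'end',c+53*n,'back',c-20*n)
for nm,cc in(('top',ct),('side',cs)): print(nm,proj(cc,c+53*n),proj(cc,c))
```

```text
centre [583.62172344 -71.08097077 148.74774546] r 104.07144842750007 n [-0.4748914  -0.0668701   0.87750017] lean 0.5001718253842803 yaw 0.1398916184144932
plane res [ 0.4 -0.2 -0.1  0.   0.1 -0.3  0.2 -0.2  0.3 -0.4] rad [104.4 103.8 104.2 103.8 104.4 104.  103.9 104.1 104.3 103.9]
knob [568.42519876 -73.22081412 176.82775094] end [558.45247944 -74.62508632 195.25525454] back [593.11955136 -69.74356868 131.19774203]
top (np.float64(365.6944167896183), np.float64(220.22954031276012)) (np.float64(362.2746589656648), np.float64(210.58930315546468))
side (np.float64(352.0968851195523), np.float64(145.90388260060942)) (np.float64(341.42930371481947), np.float64(159.40214650170566))
```

The fit holds together: the plaque's lean is 0.500 rad, its back is at z≈131, and the knob end agrees across two views. The stand's yaw is about 0.14 rad. Next I go above the knob.

Call:
drive_tool --increments '[[1, [0, 0, -0.13], 0], [1, [0, 0, -0.13], 0], [1, [0.135, 0.13, 0], 0], [1, [0.135, 0.13, 0], 0], [1, [0.135, 0.13, 0], 0], [1, [0.135, 0.13, 0], 0], [1, [0.135, 0.13, 0], 0], [1, [0.135, 0.13, 0], 0], [1, [0.135, 0.13, 0], 0], [1, [0.135, 0.13, 0], 0], [1, [0.135, 0.13, 0], 0], [1, [0.135, 0.13, 0], 0], [1, [0.135, 0.13, 0], 0], [1, [0.135, 0.13, 0], 0], [1, [0.135, 0.13, 0], 0], [1, [0.135, 0.13, 0], 0], [1, [0, 0, 0], -0.0675], [1, [0, 0, 0], -0.0675], [1, [0, 0, 0], -0.0675], [1, [0, 0, 0], 0]]'

```text
clock: 2.65
position: [567.7, -72.2, 299.6]
ee_rot: [0.998, 0.069, -0.0, -0.0]
contact_force: [-0.6, -0.8, -0.1]
gripper_width: 85.3
```

Run:
```python
from geo import *
c=calibration('wrist'); im=get_image('wrist')[:,:,::-1].copy(); s=read_state()
print(s['joints'],s['position'],s['contact_force'],s['wrist_torque'])
n=np.array([-0.4749,-0.0669,0.8775]);C=np.array([583.6,-71.1,148.7])
for p in (C,C+32*n,C+53*n):
    u,v=proj(c,p,True); print(u,v); cv2.circle(im,(int(u),int(v)),3,(0,255,255),1)
cv2.imwrite('pics/wrist1.png',im)
```

```text
[ 1.56566940e-01  2.50852983e-01  8.86486050e-03 -1.19806018e-04
 -1.32943626e+00  1.55218647e+00] [567.72813998 -72.1216975  299.72336836] [ 1.11208184 -0.41987317  1.13962803] [ 0.00031878  0.02386985 -0.0087543 ]
321.3295305955305 166.28414623232737
321.5013446806871 187.91077974313887
321.62676384397645 204.20441672987087
```

View pics/wrist1.png

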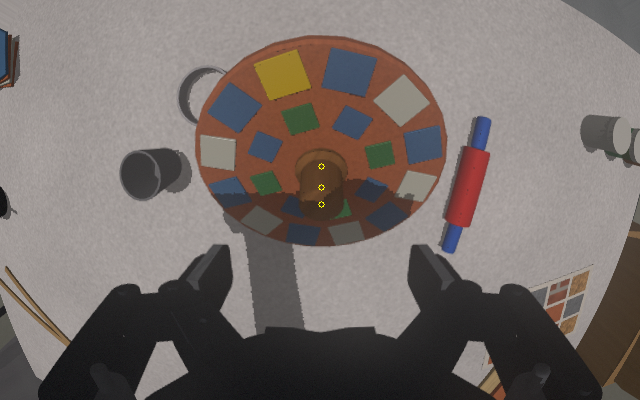

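The wrist view confirms it: the projected knob axis, (321,166) to (322,204), lies on the knob, and the jaws sit to either side. Next I descend and close.

Call:
drive_tool --increments '[[1, [0.002, 0.004, 0.146], 0], [1, [0, 0, 0.146], 0], [1, [0, 0, 0.146], 0], [1, [0, 0, 0], 0], [-1, [0, 0, 0], 0], [-1, [0, 0, 0], 0], [-1, [0, 0, 0], 0], [-1, [0, 0, 0], 0]]'

```text
clock: 3.7
position: [569.7, -72.9, 171.1]
ee_rot: [0.998, 0.07, 0.002, -0.0]
contact_force: [-1.3, 1.7, 5.1]
gripper_width: 37.2
```

Run:
```python
from geo import *
im=get_image('wrist')[:,:,::-1].copy(); s=read_state()
for k in s: print(k,np.round(s[k],3))
cv2.imwrite('pics/wrist2.png',im)
```

```text
clock 3.75
joints [ 0.155  0.339 -0.197  0.    -1.031  1.556]
joint_vel [ 0.001  0.    -0.001  0.002  0.     0.   ]
joint_efforts [ -0.97  -32.26   15.927   3.827   0.358   0.079]
position [569.677 -72.93  171.059]
ee_rot [ 0.998  0.07   0.002 -0.   ]
contact_force [-0.744  1.508  6.163]
wrist_torque [ 0.688  0.453 -0.105]
gripper_width 37.03
```

View pics/wrist2.png

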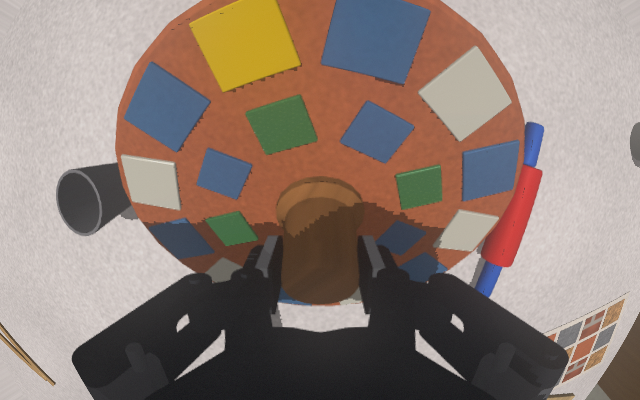

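Gripped: the opening is 37 mm and the wrist view shows the knob between the pads. Now I test-turn and log torque about the axis during motion.

```bash
cat > rd.py <<'E'
from geo import *
import json,sys
n=np.array([-0.4749,-0.0669,0.8775]);C=np.array([583.6,-71.1,148.7])
s=read_state()
F,M,p=map(np.array,(s['contact_force'],s['wrist_torque'],s['position'])); q=s['ee_rot']
tau=n@M; tauT=n@(M+np.cross((p-C)/1000,F))
yaw=2*np.arctan2(q[1],q[0])
json.dump({k:np.array(v).tolist() for k,v in s.items()},open('log.jsonl','a')); open('log.jsonl','a').write('\n')
print('t%.2f yaw %.3f pos %s F %s M %s nM %.3f tauT %.3f w %.1f j6eff %.3f'%(s['clock'],yaw,np.round(p,1),np.round(F,1),np.round(M,2),tau,tauT,s['gripper_width'],s['joint_efforts'][5]))
E
python3 rd.py
```

```text
t3.75 yaw 0.140 pos [569.7 -72.9 171.1] F [-0.7  1.5  6.2] M [ 0.69  0.45 -0.11] nM -0.449 tauT -0.452 w 37.0 j6eff 0.079
```

Call:
drive_tool --increments '[[-1, [0, 0, 0], 0.02], [-1, [0, 0, 0], 0.02]]'

```text
clock: 4.0
position: [570.4, -73.4, 170.8]
ee_rot: [1.0, 0.03, 0.003, 0.0]
contact_force: [1.6, -2.0, 1.8]
gripper_width: 37.1
```

```bash
python3 rd.py
```

```text
t4.00 yaw 0.060 pos [570.4 -73.4 170.8] F [ 1.6 -2.   1.8] M [-0.2  -0.33  0.12] nM 0.222 tauT 0.225 w 37.1 j6eff 0.320
```

Call:
drive_tool --increments '[[-1, [0, 0, 0], 0.02], [-1, [0, 0, 0], 0.02]]'

```text
clock: 4.25
position: [571.2, -74.1, 170.5]
ee_rot: [1.0, -0.009, 0.004, 0.0]
contact_force: [5.5, -6.5, -1.5]
gripper_width: 37.0
```

```bash
python3 rd.py
```

```text
t4.25 yaw -0.019 pos [571.2 -74.1 170.5] F [ 5.5 -6.5 -1.5] M [-1.25 -1.39  0.  ] nM 0.691 tauT 0.700 w 37.0 j6eff 0.111
```

Call:
drive_tool --increments '[[-1, [0, 0, 0], 0.02], [-1, [0, 0, 0], 0.02]]'

```text
clock: 4.5
position: [571.8, -74.8, 170.1]
ee_rot: [0.999, -0.05, 0.004, 0.001]
contact_force: [6.4, -9.1, -3.0]
gripper_width: 36.9
```

```bash
python3 rd.py; python3 -c "
from geo import *
cv2.imwrite('pics/wrist3.png',get_image('wrist')[:,:,::-1])"
```

```text
t4.50 yaw -0.099 pos [571.8 -74.8 170.1] F [ 6.4 -9.1 -3. ] M [-1.61 -1.89  0.84] nM 1.630 tauT 1.641 w 36.9 j6eff -0.479
```

View pics/wrist3.png

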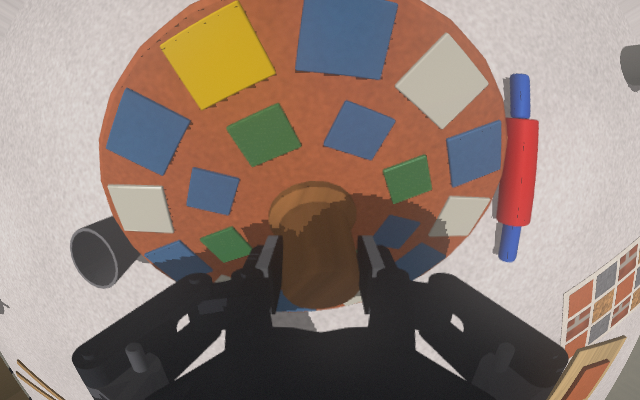

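```bash
cat >> geo.py <<'E'
N=np.array([-0.4749,-0.0669,0.8775]);CF=np.array([583.6,-71.1,148.7])
DH=np.cross(np.array([0,0,1.]),N); LY=-DH/np.linalg.norm(DH) # level
UPH=np.cross(LY,N); UPH*=np.sign(UPH[2]) # uphill unit
LY=np.cross(N,UPH) # so that UPH x-axis, LY y-axis, N z-axis right handed
def plq(c,u,v,fish):
    o,d=pix2ray(c,u,v,fish); X=o+d*((CF-o)@N)/(d@N)
    q=X-CF; return np.arctan2(q@LY,q@UPH),np.hypot(q@LY,q@UPH)
def yellow(img,c,fish=True):
    h=cv2.cvtColor(np.ascontiguousarray(img),cv2.COLOR_RGB2HSV)
    m=cv2.inRange(h,(20,170,80),(32,255,255))
    k,l,st,ce=cv2.connectedComponentsWithStats(m)
    best=None
    for i in range(1,k):
        if st[i,4]<60: continue
        a,r=plq(c,*ce[i],fish)
        if abs(r-104)<15 and (best is None or st[i,4]>best[2]): best=(a,r,st[i,4],ce[i])
    return best
E
python3 - <<'E'
from geo import *
print('UPH',UPH,'LY',LY)
for n in('side','top'): print(n,yellow(cv2.imread(f'pics/{n}0.png')[:,:,::-1],calibration(n),False))
c=calibration('wrist'); print(yellow(cv2.imread('pics/wrist3.png')[:,:,::-1],c))
E
```

```text
UPH [0.86892055 0.12240637 0.47958901] LY [-0.13949609  0.99023461  0.        ]
side None
top (np.float64(0.3111948538733421), np.float64(102.64144045069965), np.int32(233), array([345.96137339, 173.59656652]))
(np.float64(0.1698396143777333), np.float64(101.73799072395343), np.int32(7076), array([218.0942623 ,  55.55836631]))
```

The plaque turned about -0.14 rad for a tool yaw change of -0.24, so the tilted grip rocks or slips a little. Now I reverse and log.

Call:
drive_tool --increments '[[-1, [0, 0, 0], -0.02], [-1, [0, 0, 0], -0.02]]'

```text
clock: 4.8
position: [571.8, -74.2, 170.1]
ee_rot: [1.0, -0.011, 0.004, 0.0]
contact_force: [6.3, -1.8, -2.6]
gripper_width: 37.2
```

```bash
python3 rd.py
```

```text
t4.80 yaw -0.022 pos [571.8 -74.2 170.1] F [ 6.3 -1.8 -2.6] M [-1.27 -1.74 -0.87] nM -0.043 tauT -0.036 w 37.2 j6eff 0.693
```

Call:
drive_tool --increments '[[-1, [0, 0, 0], -0.02], [-1, [0, 0, 0], -0.02]]'

```text
clock: 5.05
position: [572.6, -73.4, 169.9]
ee_rot: [1.0, 0.029, 0.005, -0.0]
contact_force: [7.4, 0.0, -4.4]
gripper_width: 36.6
```

```bash
python3 rd.py
```

```text
t5.05 yaw 0.058 pos [572.6 -73.4 169.9] F [ 7.4  0.  -4.4] M [-0.8  -2.2  -1.05] nM -0.393 tauT -0.389 w 36.6 j6eff 0.855
```

Call:
drive_tool --increments '[[-1, [0, 0, 0], -0.02], [-1, [0, 0, 0], -0.02]]'

```text
clock: 5.3
position: [571.4, -72.8, 170.2]
ee_rot: [0.998, 0.069, 0.004, -0.0]
contact_force: [3.0, 2.9, -0.0]
gripper_width: 36.8
```

```bash
python3 rd.py
```

```text
t5.30 yaw 0.138 pos [571.4 -72.8 170.2] F [ 3.   2.9 -0. ] M [ 0.23 -1.02 -1.12] nM -1.022 tauT -1.023 w 36.8 j6eff 0.810
```

Call:
drive_tool --increments '[[-1, [0, 0, 0], -0.02], [-1, [0, 0, 0], -0.02]]'

```text
clock: 5.55
position: [572.3, -71.8, 169.9]
ee_rot: [0.994, 0.109, 0.005, -0.001]
contact_force: [5.2, 6.0, -2.2]
gripper_width: 36.7
```

```bash
python3 rd.py
```

```text
t5.55 yaw 0.218 pos [572.3 -71.8 169.9] F [ 5.2  6.  -2.2] M [ 0.9  -1.74 -1.02] nM -1.206 tauT -1.208 w 36.7 j6eff 0.883
```

Call:
drive_tool --increments '[[-1, [0, 0, 0], -0.02], [-1, [0, 0, 0], -0.02]]'

```text
clock: 5.8
position: [573.1, -70.8, 169.7]
ee_rot: [0.989, 0.149, 0.006, -0.001]
contact_force: [6.6, 7.7, -3.9]
gripper_width: 36.7
```

```bash
python3 rd.py;python3 -c "
from geo import *
c=calibration('wrist');im=get_image('wrist');cv2.imwrite('pics/wrist4.png',im[:,:,::-1]);print(yellow(im,c))
c=calibration('top');im=get_image('top');print(yellow(im,c,False))"
```

```text
t5.80 yaw 0.298 pos [573.1 -70.8 169.7] F [ 6.6  7.7 -3.9] M [ 1.79 -2.21 -1.09] nM -1.659 tauT -1.661 w 36.7 j6eff 0.924
(np.float64(0.3661054158587518), np.float64(101.57653373630012), np.int32(7064), array([274.08989241,  41.30308607]))
(np.float64(0.3612532453740219), np.float64(102.12985990992675), np.int32(232), array([344.00862069, 174.71982759]))
```

Call:
drive_tool --increments '[[-1, [0, 0, 0], 0.02], [-1, [0, 0, 0], 0.02], [-1, [0, 0.015, 0], 0], [-1, [0, 0, 0], 0], [-1, [0, 0, 0], 0]]'

```text
clock: 6.52
position: [572.8, -71.8, 169.7]
ee_rot: [0.994, 0.11, 0.005, -0.004]
contact_force: [2.8, 17.4, 0.9]
gripper_width: 36.7
```

```bash
python3 rd.py
```

```text
t6.53 yaw 0.221 pos [572.8 -71.8 169.7] F [ 2.8 17.4  0.9] M [ 5.86 -0.65  0.18] nM -2.584 tauT -2.577 w 36.7 j6eff -0.138
```

Call:
drive_tool --increments '[[-1, [0, -0.015, 0], 0], [-1, [0, -0.015, 0], 0], [-1, [0, 0, 0], 0]]'

```text
clock: 6.9
position: [572.7, -71.3, 169.8]
ee_rot: [0.994, 0.111, 0.006, 0.002]
contact_force: [12.3, -13.7, -8.3]
gripper_width: 36.7
```

```bash
python3 rd.py
```

```text
t6.90 yaw 0.222 pos [572.7 -71.3 169.8] F [ 12.3 -13.7  -8.3] M [-2.78 -3.4   0.44] nM 1.932 tauT 1.916 w 36.7 j6eff -0.459
```

Call:
drive_tool --increments '[[-1, [0.01, 0.015, 0], 0], [-1, [0, 0, 0], 0]]'

```text
clock: 7.15
position: [572.8, -71.6, 169.7]
ee_rot: [0.994, 0.11, 0.002, -0.001]
contact_force: [2.1, 2.6, 2.3]
gripper_width: 36.6
```

```bash
python3 rd.py
```

```text
t7.15 yaw 0.221 pos [572.8 -71.6 169.7] F [2.1 2.6 2.3] M [ 1.85 -0.21  0.3 ] nM -0.604 tauT -0.606 w 36.6 j6eff -0.313
```

Call:
drive_tool --increments '[[-1, [-0.02, 0, 0], 0], [-1, [0, 0, 0], 0]]'

```text
clock: 7.4
position: [572.8, -71.6, 169.8]
ee_rot: [0.994, 0.111, 0.009, -0.001]
contact_force: [14.7, 3.8, -7.8]
gripper_width: 36.4
```

```bash
python3 rd.py
```

```text
t7.40 yaw 0.222 pos [572.8 -71.6 169.8] F [14.7  3.8 -7.8] M [ 2.15 -4.09  0.27] nM -0.514 tauT -0.523 w 36.4 j6eff -0.267
```

Call:
drive_tool --increments '[[0.4, [0, 0, 0], 0], [0.4, [0, 0, 0], 0], [0.4, [0, 0, 0], 0]]'

```text
clock: 7.78
position: [565.1, -74.3, 168.6]
ee_rot: [0.994, 0.11, -0.0, 0.0]
contact_force: [0.1, 0.6, 0.5]
gripper_width: 60.0
```

```bash
python3 rd.py; for i in 1 2 3 4; do python3 -c "
from geo import *
c=calibration('wrist');im=get_image('wrist');print(yellow(im,c)[:2])"; python3 rd.py; done
```

```text
t7.78 yaw 0.220 pos [565.1 -74.3 168.6] F [0.1 0.6 0.5] M [-0.02 -0.02  0.02] nM 0.028 tauT 0.024 w 60.0 j6eff -0.001
(np.float64(0.3161122902851514), np.float64(98.13461202340598))
t7.83 yaw 0.220 pos [565.2 -74.3 168.6] F [-0.1 -0.4  0.2] M [-0.01 -0.    0.05] nM 0.044 tauT 0.047 w 59.9 j6eff -0.001
(np.float64(0.31604840131508094), np.float64(98.2174548266103))
t7.88 yaw 0.220 pos [565.3 -74.2 168.7] F [-0.2 -0.2  0.3] M [ 0.04 -0.04  0.  ] nM -0.016 tauT -0.015 w 59.9 j6eff -0.001
(np.float64(0.3161043978504767), np.float64(98.2698697757485))
t7.92 yaw 0.220 pos [565.4 -74.2 168.6] F [-0.3  0.4  0.3] M [-0.   -0.01 -0.03] nM -0.026 tauT -0.029 w 59.8 j6eff -0.001
(np.float64(0.3160740206088844), np.float64(98.32894933621151))
t7.97 yaw 0.220 pos [565.5 -74.1 168.7] F [ 0.1  0.  -0.4] M [-0.03 -0.04  0.01] nM 0.026 tauT 0.025 w 59.9 j6eff -0.000
```

Call:
drive_tool --increments '[[0.4, [0.009, 0, 0], 0], [0.4, [0, 0, 0], -0.0675], [0.4, [0, 0, 0], -0.0675], [0.4, [0, 0, 0], 0], [-1, [0, 0, 0], 0], [-1, [0, 0, 0], 0], [-1, [0, 0, 0], 0], [-1, [0, 0, 0], 0.02], [-1, [0, 0, 0], 0.02], [-1, [0, 0, 0], 0.02]]'

```text
clock: 9.22
position: [566.8, -72.0, 169.9]
ee_rot: [0.983, 0.184, -0.001, -0.001]
contact_force: [-6.2, 5.1, 8.5]
gripper_width: 37.8
```

```bash
python3 rd.py; python3 -c "
from geo import *
c=calibration('wrist');im=get_image('wrist');print(yellow(im,c)[:2])"
```

```text
t9.22 yaw 0.369 pos [566.8 -72.  169.9] F [-6.2  5.1  8.5] M [2.19 2.09 0.44] nM -0.790 tauT -0.816 w 37.8 j6eff -0.261
(np.float64(0.22633997038831913), np.float64(97.44568226862873))
```

Call:
drive_tool --increments '[[-1, [0, 0, 0], 0.02], [-1, [0, 0, 0], 0.02]]'

```text
clock: 9.52
position: [566.1, -72.7, 170.4]
ee_rot: [0.99, 0.144, -0.002, -0.0]
contact_force: [-10.2, 2.9, 13.9]
gripper_width: 37.6
```

```bash
python3 rd.py
```

```text
t9.53 yaw 0.289 pos [566.1 -72.7 170.4] F [-10.2   2.9  13.9] M [1.44 3.18 0.26] nM -0.665 tauT -0.685 w 37.6 j6eff -0.100
```

Call:
drive_tool --increments '[[-1, [0, 0, 0], 0.02], [-1, [0, 0, 0], 0.02]]'

```text
clock: 9.78
position: [567.0, -72.9, 170.1]
ee_rot: [0.995, 0.104, -0.001, -0.0]
contact_force: [0.6, 1.0, -1.2]
gripper_width: 37.6
```

```bash
python3 rd.py; python3 -c "
from geo import *
c=calibration('wrist');im=get_image('wrist');print(yellow(im,c)[:2])"
```

```text
t9.78 yaw 0.209 pos [567.  -72.9 170.1] F [ 0.6  1.  -1.2] M [ 0.48 -0.27 -0.17] nM -0.358 tauT -0.362 w 37.6 j6eff -0.154
(np.float64(0.14204733996212052), np.float64(97.37736595860387))
```

Call:
drive_tool --increments '[[-1, [0, 0, 0], 0.02], [-1, [0, 0, 0], 0.02]]'

```text
clock: 10.07
position: [568.0, -73.2, 169.7]
ee_rot: [0.998, 0.064, 0.0, 0.0]
contact_force: [2.3, -1.1, -0.8]
gripper_width: 37.4
```

```bash
python3 rd.py
```

```text
t10.07 yaw 0.129 pos [568.  -73.2 169.7] F [ 2.3 -1.1 -0.8] M [-0.06 -0.89 -0.11] nM -0.009 tauT -0.004 w 37.4 j6eff -0.130
```

Call:
drive_tool --increments '[[-1, [0, 0, 0], 0.02], [-1, [0, 0, 0], 0.02]]'

```text
clock: 10.32
position: [568.7, -73.6, 169.4]
ee_rot: [1.0, 0.025, 0.001, 0.0]
contact_force: [-0.8, -2.1, 2.8]
gripper_width: 37.4
```

```bash
python3 rd.py; python3 -c "
from geo import *
c=calibration('wrist');im=get_image('wrist');print(yellow(im,c)[:2])"
```

```text
t10.32 yaw 0.049 pos [568.7 -73.6 169.4] F [-0.8 -2.1  2.8] M [0.23 0.11 0.76] nM 0.548 tauT 0.555 w 37.4 j6eff -0.528
(np.float64(0.061746577350303186), np.float64(98.71857975182989))
```

Call:
drive_tool --increments '[[-1, [0, 0, 0], 0.02], [-1, [0, 0, 0], 0.02]]'

```text
clock: 10.62
position: [569.5, -74.2, 169.0]
ee_rot: [1.0, -0.015, 0.002, 0.001]
contact_force: [1.9, -5.3, -0.9]
gripper_width: 37.4
```

```bash
python3 rd.py
```

```text
t10.62 yaw -0.030 pos [569.5 -74.2 169. ] F [ 1.9 -5.3 -0.9] M [-0.54 -0.73  0.88] nM 1.078 tauT 1.094 w 37.4 j6eff -0.623
```

Call:
drive_tool --increments '[[-1, [0, 0, 0], 0.02], [-1, [0, 0, 0], 0.02]]'

```text
clock: 10.88
position: [569.0, -74.7, 169.5]
ee_rot: [0.998, -0.055, 0.001, 0.001]
contact_force: [1.2, -6.1, 2.2]
gripper_width: 37.3
```

```bash
python3 rd.py; python3 -c "
from geo import *
c=calibration('wrist');im=get_image('wrist');print(yellow(im,c)[:2]);cv2.imwrite('pics/wrist5.png',im[:,:,::-1])
c=calibration('top');im=get_image('top');print(yellow(im,c,False))"
```

```text
t10.88 yaw -0.110 pos [569.  -74.7 169.5] F [ 1.2 -6.1  2.2] M [-0.74 -0.14  0.89] nM 1.136 tauT 1.158 w 37.3 j6eff -0.680
(np.float64(-0.03596929011493514), np.float64(99.77494565839919))
(np.float64(-0.04973640624002725), np.float64(102.71649535414474), np.int32(238), array([361.68067227, 169.74789916]))
```

View pics/wrist5.png

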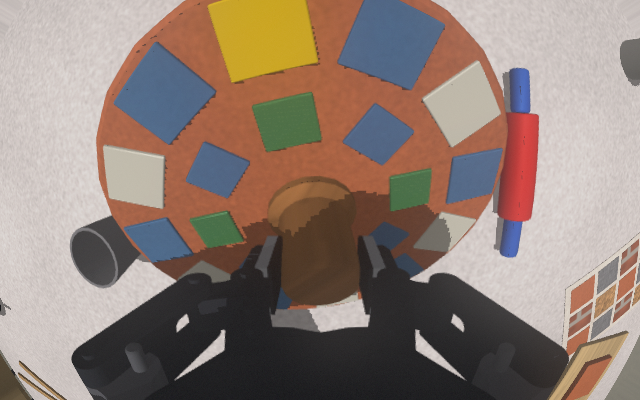

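```bash
cat > ana.py <<'E'
from geo import *
import json,sys
D=[json.loads(l) for l in open('log.jsonl') if l.strip()]
hs=[.24,.27,.30]
for d in D:
    F,M,p=map(np.array,(d['contact_force'],d['wrist_torque'],d['position'])); q=d['ee_rot']
    yaw=2*np.arctan2(q[1],q[0]); o=[]
    for h in hs:
        ref=p+[0,0,h*1000]; v=(CF+32*N-ref)/1000
        MK=M-np.cross(v,F); o.append('%6.2f %6.2f %6.2f'%(MK@N,MK@UPH,MK@LY))
    print('%.2f yaw%6.3f F(u,y,z)%6.1f%6.1f%6.1f |'%(d['clock'],yaw,F[0],F[1],F[2]),' | '.join(o),'| j5 %.2f'%d['joint_efforts'][4])
E
python3 ana.py
```

```text
3.75 yaw 0.140 F(u,y,z)  -0.7   1.5   6.2 |  -0.27   0.28   0.22 |  -0.25   0.23   0.21 |  -0.22   0.19   0.19 | j5 0.36
4.00 yaw 0.060 F(u,y,z)   1.6  -2.0   1.8 |  -0.03   0.30   0.00 |  -0.06   0.36   0.04 |  -0.10   0.42   0.08 | j5 -0.48
4.25 yaw-0.019 F(u,y,z)   5.5  -6.5  -1.5 |  -0.13   0.22  -0.15 |  -0.24   0.41  -0.01 |  -0.34   0.60   0.12 | j5 -2.14
4.50 yaw-0.099 F(u,y,z)   6.4  -9.1  -3.0 |   0.50   0.79  -0.46 |   0.36   1.05  -0.31 |   0.22   1.31  -0.16 | j5 -1.61
4.80 yaw-0.022 F(u,y,z)   6.3  -1.8  -2.6 |  -0.34  -1.18  -0.14 |  -0.38  -1.11   0.03 |  -0.42  -1.04   0.21 | j5 -1.51
5.05 yaw 0.058 F(u,y,z)   7.4   0.0  -4.4 |  -0.50  -1.26  -0.33 |  -0.52  -1.24  -0.11 |  -0.53  -1.21   0.11 | j5 -2.08
5.30 yaw 0.138 F(u,y,z)   3.0   2.9  -0.0 |  -0.75  -0.96  -0.26 |  -0.71  -1.02  -0.16 |  -0.68  -1.08  -0.06 | j5 -1.11
5.55 yaw 0.218 F(u,y,z)   5.2   6.0  -2.2 |  -0.61  -0.98  -0.43 |  -0.53  -1.12  -0.25 |  -0.46  -1.25  -0.07 | j5 -1.84
5.80 yaw 0.298 F(u,y,z)   6.6   7.7  -3.9 |  -0.89  -0.61  -0.65 |  -0.79  -0.78  -0.42 |  -0.69  -0.96  -0.20 | j5 -2.57
6.5
[... 1247 characters left out ...]
 2.9  13.9 |  -0.19   0.90   0.72 |  -0.13   0.79   0.43 |  -0.07   0.68   0.14 | j5 2.72
9.78 yaw 0.209 F(u,y,z)   0.6   1.0  -1.2 |  -0.26   0.12  -0.17 |  -0.24   0.09  -0.15 |  -0.23   0.07  -0.13 | j5 1.14
10.07 yaw 0.129 F(u,y,z)   2.3  -1.1  -0.8 |  -0.16   0.07  -0.39 |  -0.18   0.10  -0.33 |  -0.20   0.14  -0.26 | j5 0.12
10.32 yaw 0.049 F(u,y,z)  -0.8  -2.1   2.8 |   0.32   0.99  -0.18 |   0.29   1.04  -0.21 |   0.27   1.10  -0.25 | j5 0.08
10.62 yaw-0.030 F(u,y,z)   1.9  -5.3  -0.9 |   0.46   0.99  -0.38 |   0.38   1.13  -0.35 |   0.30   1.28  -0.32 | j5 -0.65
10.88 yaw-0.110 F(u,y,z)   1.2  -6.1   2.2 |   0.44   1.04   0.03 |   0.35   1.20   0.04 |   0.26   1.37   0.05 | j5 -0.05
```

Run:
```python
from geo import *
c=calibration('side'); s=read_state(); im=get_image('side')[:,:,::-1].copy()
p=s['position']
b=im[20:260,240:520].copy(); z=3
b=cv2.resize(b,None,fx=2.8,fy=2.4,interpolation=cv2.INTER_CUBIC)
for h in (0,100,200,250,300,350):
    u,v=proj(c,p+[0,0,h]); print(h,u,v)
    q=(int((u-240)*2.8),int((v-20)*2.4)); cv2.circle(b,q,3,(0,255,255),-1); cv2.putText(b,str(h),(q[0]+6,q[1]),0,.45,(0,255,0),1)
cv2.imwrite('pics/side5.png',b)
```

```text
0 347.5837606609573 153.16487272424166
100 349.0413302251747 121.35690172116429
200 350.6780400119209 85.63962364721587
250 351.5742200850095 66.0826361262524
300 352.52907777575797 45.24514988544806
350 353.54857103106445 22.997146977927798
```

View pics/side5.png

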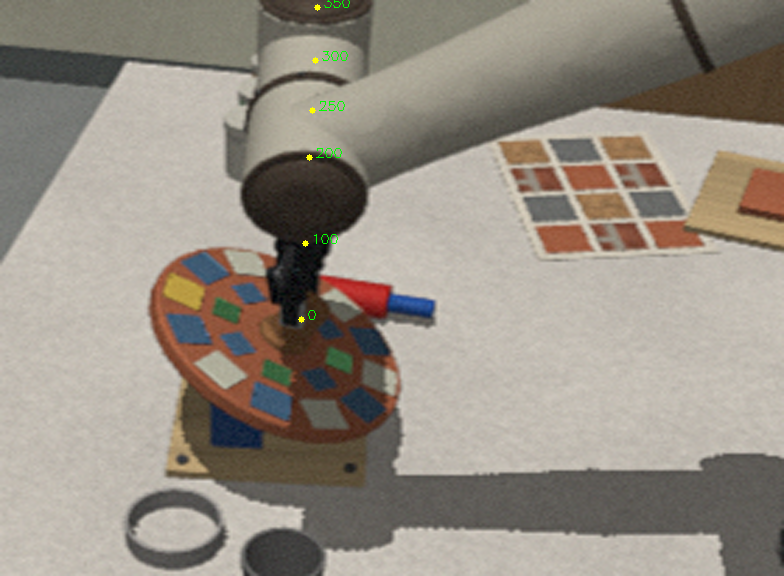

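```bash
python3 - <<'E'
from geo import *
c=calibration('side'); s=read_state(); p=s['position']; a=np.array([-.154,.988,0])
print(s['joints'])
for off in (0,40,60,80,100,120):
    o,d=pix2ray(c,348.9,101.2)
    # solve p+off*a+h z + e*r on ray
    r=np.array([.988,.154,0])
    A=np.c_[[0,0,1],r,-d]; x=np.linalg.solve(A,o-p-off*a); print(off,'h',x[0],'r',x[1])
E
cat log.jsonl | python3 -c "
import sys,json,numpy as np
for l in sys.stdin:
  if l.strip():
    d=json.loads(l); q=d['joints']; p=d['position']; print(np.round(q[:6],4),np.round(p,2), np.round(d['joint_efforts'],2))"
```

```text
[ 0.1526802   0.34037132 -0.19979745  0.00204878 -1.02894191  1.30774133]
0 h 157.7947416903536 r 2.4672235386751042
40 h 185.7698761138282 r 2.2511190291761194
60 h 199.7574433255655 r 2.1430667744266416
80 h 213.74501053730282 r 2.0350145196771345
100 h 227.73257774904013 r 1.9269622649276568
120 h 241.72014496077745 r 1.8189100101781497
[ 1.5470e-01  3.3880e-01 -1.9710e-01  2.0000e-04 -1.0310e+00  1.5563e+00] [569.68 -72.93 171.06] [ -0.97 -32.26  15.93   3.83   0.36   0.08]
[ 1.5410e-01  3.3940e-01 -1.9740e-01  1.2000e-03 -1.0284e+00  1.4762e+00] [570.41 -73.45 170.77] [  1.3  -34.7   16.39   3.17  -0.48   0.32]
[ 0.1534  0.3402 -0.1973  0.0024 -1.0263  1.3973] [571.17 -74.05 170.47] [  4.38 -39.54  16.04   2.54  -2.14   0.11]
[ 0.1525  0.3411 -0.1975  0.0037 -1.0243  1.3173] [571.77 -74.78 170.1 ] [  3.77 -37.7   16.06   1.94  -1.61  -0.48]
[ 0.1527  0.3411 -0.1969  0.0021 -1.0247  1.3953] [571.79 -74.24 170.09] [  2.23 -37.    15.71   2.96  -1.51   0.69]
[ 1.5350e-01  3.4160e-01 -1.9640e-01  1.2000e-03 -1.0228e+00  1.4748e+00] [572.59 -73.43 169.9 ] [  0.78 -37.86  15.3    3.44
[... 1898 characters left out ...]
 [566.07 -72.67 170.4 ] [ -1.96 -28.23  17.08   4.27   2.72  -0.1 ]
[ 1.5520e-01  3.3820e-01 -2.0020e-01 -7.0000e-04 -1.0344e+00  1.6250e+00] [566.97 -72.86 170.11] [ -1.28 -30.63  17.15   4.23   1.14  -0.15]
[ 0.1546  0.3393 -0.2     0.     -1.0315  1.545 ] [568.01 -73.2  169.73] [ -0.26 -32.8   17.1    3.84   0.12  -0.13]
[ 1.5400e-01  3.4010e-01 -1.9990e-01  9.0000e-04 -1.0295e+00  1.4656e+00] [568.71 -73.65 169.39] [  0.53 -34.21  16.87   3.4    0.08  -0.53]
[ 0.1533  0.341  -0.1999  0.0018 -1.0271  1.3865] [569.54 -74.19 169.04] [  2.02 -35.89  16.7    2.81  -0.65  -0.62]
[ 0.1529  0.3405 -0.1998  0.0025 -1.0293  1.3071] [568.97 -74.67 169.46] [  3.18 -33.96  16.83   2.6   -0.05  -0.68]
```

Run:
```python
from geo import *
import json
from scipy.optimize import least_squares
from scipy.spatial.transform import Rotation as R
D=[json.loads(l) for l in open('log.jsonl') if l.strip()]
Q=[d['joints'] for d in D]; P=[d['position'] for d in D]
Q+= [[1.56462955e+00,3.85544522e-01,6.62685323e-03,-5.02327345e-04,-1.19401081e+00,-2.58579027e-01],[1.56566940e-01,2.50852983e-01,8.86486050e-03,-1.19806018e-04,-1.32943626e+00,1.55218647e+00]]
P+=[[163.376,602.638,220.929],[567.728,-72.122,299.723]]
Q=np.array(Q);P=np.array(P)
ry=lambda a:R.from_rotvec([0,a,0])
def fk(q,x):
    r0,z0,a2,a3,d4,lat,d6=x
    # plane: x fwd, z up, y left ; pitch positive about +y tips forward
    r1=R.from_rotvec([0,0,q[0]])
    p=np.array([r0,0,z0])
    A=ry(q[1]); p=p+A.apply([0,0,a2])
    B=ry(q[1]-q[2]); p=p+B.apply([d4,0,a3])
    Cc=B*R.from_rotvec([x4s*q[3],0,0])*ry(-q[4])   # tool along +x of this frame
    p=p+Cc.apply([d6,lat,0])
    return r1.apply(p)
for x4s in (1,-1):
    f=lambda x:np.concatenate([fk(q,x)-p for q,p in zip(Q,P)])
    s=least_squares(f,[0,400,400,0,400,-160,280]); 
    J=s.jac; cov=np.linalg.pinv(J.T@J)*(2*s.cost/(len(s.fun)-7))
    print(x4s,np.round(s.x,1),'sd',np.round(np.sqrt(np.diag(cov)),1),'rms',np.sqrt(np.mean(s.fun**2)))
```

```text
1 [   1.1   70.5  563.6    1.9  420.4 -159.8  218. ] sd [ 4.  31.3 10.9  3.4  2.8  0.2 29.6] rms 0.8641266206570597
-1 [   0.   160.6  564.9    0.   421.8 -159.8  307. ] sd [0. 0. 0. 0. 0. 0. 0.] rms 5.165677597765693e-05
```

The kinematic fit is exact: the wrist centre is 307 mm above the TCP. Joint efforts carry no noise, so I can solve for the wrench more precisely from them.

```bash
cat > ana2.py <<'E'
from geo import *
import json,sys
from scipy.spatial.transform import Rotation as R
ry=lambda a:R.from_rotvec([0,a,0])
X0=[0,160.6,564.9,0,421.8,-159.8,307.]
def jac(q):
    """6x6 J at wrist centre: rows lin(m),ang; fk axes"""
    r1=R.from_rotvec([0,0,q[0]]); A=ry(q[1]); B=ry(q[1]-q[2])
    sh=np.array([0,0,160.6]); el=sh+A.apply([0,0,564.9]); wr=el+B.apply([421.8,0,0])
    G=B*R.from_rotvec([-q[3],0,0]); Cc=G*ry(-q[4])
    wc=wr+Cc.apply([0,-159.8,0])
    ax=[([0,0,1],[0,0,0]),([0,1,0],sh),([0,-1,0],el),(-B.apply([1,0,0]),wr),(-G.apply([0,1,0]),wr),(-Cc.apply([1,0,0]),wc)]
    J=np.zeros((6,6))
    for i,(a,o) in enumerate(ax):
        a=np.array(a,float); J[:3,i]=r1.apply(np.cross(a,(wc-np.array(o))/1000)); J[3:,i]=r1.apply(a)
    return J,r1.apply(wc),r1.apply(Cc.apply([1,0,0]))
def grav(q):
    b=20.27*np.cos(q[1]-q[2])
    return np.array([0,-b-54.25*np.sin(q[1]),b,4.508*np.cos(q[1]-q[2])*np.cos(q[3]),0,0])
def tau(d):
    q=np.array(d['joints']); J,wc,tz=jac(q)
    e=grav(q)-np.array(d['joint_efforts'])  # = J^T W
    F=np.array(d['contact_force']);M=np.array(d['wrist_torque'])
    A=np.vstack([J.T[:5],[0,0,0,0,0,1],np.eye(6)]); b=np.concatenate([e[:5],[M[2]],F,M])
    w=np.array([30,30,30,30,30,30]+[1,1,1]+[10]*3)*1.
    W=np.linalg.lstsq(A*w[:,None],b*w,rcond=None)[0]
    K=CF+32*N; v=(K-wc)/1000; MK=W[3:]-np.cross(v,W[:3])
    return W,MK,wc
if __name__=='__main__':
    D=[json.loads(l) for l in open('log.jsonl') if l.strip()]
    t0=float(sys.argv[1]) if len(sys.argv)>1 else 0
    for d in D:
        if d['clock']<t0: continue
        W,MK,wc=tau(d); qq=d['ee_rot']
        F=np.array(d['contact_force']);M=np.array(d['wrist_torque'])
        raw=(M-np.cross((CF+32*N-wc)/1000,F))@N
        print('%.2f yaw %6.3f F %s (raw %s) tau %6.3f raw %6.3f Mu %5.2f Ml %5.2f qd6 %.2f'%(d['clock'],2*np.arctan2(qq[1],qq[0]),np.round(W[:3],1),np.round(F,1),MK@N,raw,MK@UPH,MK@LY,d['joint_vel'][5]))
E
python3 ana2.py
```

```text
3.75 yaw  0.140 F [-1.5  2.1  5.8] (raw [-0.7  1.5  6.2]) tau -0.102 raw -0.219 Mu -0.03 Ml  0.02 qd6 0.00
4.00 yaw  0.060 F [ 1.3 -2.7  1.1] (raw [ 1.6 -2.   1.8]) tau -0.081 raw -0.102 Mu  0.42 Ml -0.18 qd6 -0.34
4.25 yaw -0.019 F [ 9.3 -8.9 -6.4] (raw [ 5.5 -6.5 -1.5]) tau -0.609 raw -0.352 Mu  1.15 Ml  0.36 qd6 -0.35
4.50 yaw -0.099 F [ 6.6 -9.  -3.9] (raw [ 6.4 -9.1 -3. ]) tau  0.211 raw  0.204 Mu  1.36 Ml -0.04 qd6 -0.31
4.80 yaw -0.022 F [ 5.6 -3.1 -2.5] (raw [ 6.3 -1.8 -2.6]) tau -0.604 raw -0.426 Mu -0.71 Ml -0.01 qd6 0.30
5.05 yaw  0.058 F [ 7.  -0.4 -4. ] (raw [ 7.4  0.  -4.4]) tau -0.600 raw -0.535 Mu -1.09 Ml -0.03 qd6 0.31
5.30 yaw  0.138 F [3.1 2.9 0.3] (raw [ 3.   2.9 -0. ]) tau -0.636 raw -0.672 Mu -1.16 Ml -0.06 qd6 0.31
5.55 yaw  0.218 F [ 5.3  4.8 -2.1] (raw [ 5.2  6.  -2.2]) tau -0.656 raw -0.454 Mu -0.94 Ml -0.06 qd6 0.30
5.80 yaw  0.298 F [ 7.5  8.  -4.2] (raw [ 6.6  7.7 -3.9]) tau -0.653 raw -0.689 Mu -1.07 Ml  0.03 qd6 0.30
6.53 yaw  0.221 F [ 2.6 18.1  0.9] (raw [ 2.8 17.4  0.9]) tau -0.025 raw -0.129 Mu  0.49 Ml  0.07 qd6 -0.00
6.90 yaw  0.222 F [ 12.6 -14.
[... 876 characters left out ...]
 0.102 raw  0.065 Mu  0.74 Ml  0.14 qd6 -0.31
9.53 yaw  0.289 F [-8.9  4.1 13.3] (raw [-10.2   2.9  13.9]) tau  0.075 raw -0.052 Mu  0.41 Ml  0.31 qd6 -0.32
9.78 yaw  0.209 F [-6.6  3.4  6.9] (raw [ 0.6  1.  -1.2]) tau  0.087 raw -0.228 Mu -0.54 Ml -0.85 qd6 -0.33
10.07 yaw  0.129 F [-3.6  1.1  2.9] (raw [ 2.3 -1.1 -0.8]) tau  0.128 raw -0.206 Mu -0.48 Ml -1.01 qd6 -0.32
10.32 yaw  0.049 F [-0.3 -2.2  2.1] (raw [-0.8 -2.1  2.8]) tau  0.271 raw  0.259 Mu  1.09 Ml -0.11 qd6 -0.30
10.62 yaw -0.030 F [ 2.5 -5.4 -0.9] (raw [ 1.9 -5.3 -0.9]) tau  0.278 raw  0.285 Mu  1.33 Ml -0.14 qd6 -0.30
10.88 yaw -0.110 F [-0.  -7.1  2.1] (raw [ 1.2 -6.1  2.2]) tau  0.110 raw  0.242 Mu  1.64 Ml -0.36 qd6 -0.31
```

Torque now reads smoothly: about -0.63 turning plus and about +0.1 turning minus. That gives a gravity term near -0.26, so the heavy side is on the pin side (−y) and must keep turning in the negative direction. I regrip and continue.

Call:
drive_tool --increments '[[0.4, [0, 0, 0], 0], [0.4, [0, 0, 0], 0], [0.4, [0, 0, 0], -0.075], [0.4, [0, 0, 0], -0.075], [0.4, [0, 0, 0], -0.075], [0.4, [0, 0, 0], -0.075], [0.4, [0, 0, 0], 0]]'

```text
clock: 11.9
position: [568.3, -73.0, 168.4]
ee_rot: [0.97, 0.242, -0.0, -0.0]
contact_force: [0.0, -0.1, 0.0]
gripper_width: 59.9
```

```bash
cat > y.py <<'E'
from geo import *
import sys
c=calibration('top');im=get_image('top');print('top yellow',yellow(im,c,False))
E
python3 rd.py; python3 y.py
```

```text
t11.90 yaw 0.488 pos [568.3 -73.  168.4] F [ 0.  -0.1  0. ] M [-0.01  0.03 -0.01] nM -0.002 tauT -0.001 w 59.9 j6eff 0.247
top yellow (np.float64(-0.051472098184966286), np.float64(102.65667229954742), np.int32(232), array([361.75862069, 169.76724138]))
```

Call:
drive_tool --increments '[[-1, [0, 0, 0], 0], [-1, [0, 0, 0], 0], [-1, [0, 0, 0], 0], [-1, [0, 0, 0], 0.03], [-1, [0, 0, 0], 0.03], [-1, [0, 0, 0], 0.03]]'

```text
clock: 12.7
position: [566.1, -72.5, 170.2]
ee_rot: [0.988, 0.154, -0.002, -0.001]
contact_force: [-9.7, 2.9, 13.3]
gripper_width: 37.5
```

```bash
python3 rd.py >/dev/null
```

Call:
drive_tool --increments '[[-1, [0, 0, 0], 0.03]]'

```text
clock: 12.82
position: [566.7, -72.7, 170.0]
ee_rot: [0.992, 0.124, -0.001, -0.0]
contact_force: [-6.3, 1.1, 1.4]
gripper_width: 37.4
```

```bash
python3 rd.py >/dev/null
```

Call:
drive_tool --increments '[[-1, [0, 0, 0], 0.03]]'

```text
clock: 12.95
position: [567.4, -72.9, 169.7]
ee_rot: [0.996, 0.094, -0.001, -0.0]
contact_force: [-4.3, 0.8, 5.6]
gripper_width: 37.3
```

```bash
python3 rd.py >/dev/null
```

Call:
drive_tool --increments '[[-1, [0, 0, 0], 0.03]]'

```text
clock: 13.08
position: [568.1, -73.1, 169.4]
ee_rot: [0.998, 0.064, 0.0, -0.0]
contact_force: [-0.1, -1.9, 1.4]
gripper_width: 37.3
```

```bash
python3 rd.py >/dev/null
```

Call:
drive_tool --increments '[[-1, [0, 0, 0], 0.03]]'

```text
clock: 13.2
position: [568.6, -73.5, 169.1]
ee_rot: [0.999, 0.035, 0.001, 0.0]
contact_force: [0.0, -3.4, 1.7]
gripper_width: 37.0
```

```bash
python3 rd.py >/dev/null
```

Call:
drive_tool --increments '[[-1, [0, 0, 0], 0.03]]'

```text
clock: 13.32
position: [569.4, -73.8, 168.8]
ee_rot: [1.0, 0.005, 0.001, 0.0]
contact_force: [6.4, -6.3, -6.3]
gripper_width: 37.4
```

```bash
python3 rd.py >/dev/null
```

Call:
drive_tool --increments '[[-1, [0, 0, 0], 0.03]]'

```text
clock: 13.45
position: [569.4, -74.3, 168.9]
ee_rot: [1.0, -0.025, 0.001, 0.001]
contact_force: [-6.7, -5.8, 15.0]
gripper_width: 37.3
```

```bash
python3 rd.py >/dev/null
```

Call:
drive_tool --increments '[[-1, [0, 0, 0], 0.03]]'

```text
clock: 13.58
position: [568.9, -74.6, 169.2]
ee_rot: [0.998, -0.055, 0.001, 0.001]
contact_force: [-0.0, -9.1, 0.4]
gripper_width: 36.7
```

```bash
python3 rd.py >/dev/null
```

Call:
drive_tool --increments '[[-1, [0, 0, 0], 0.03]]'

```text
clock: 13.7
position: [568.3, -75.0, 169.7]
ee_rot: [0.996, -0.085, 0.0, 0.001]
contact_force: [-1.9, -9.1, 3.8]
gripper_width: 37.5
```

```bash
python3 rd.py >/dev/null; python3 y.py; python3 ana2.py 12
```

```text
top yellow (np.float64(-0.4396500641255393), np.float64(103.54421470916519), np.int32(212), array([378.80188679, 171.41509434]))
12.70 yaw  0.309 F [-10.2   3.1  14.9] (raw [-9.7  2.9 13.3]) tau -0.250 raw -0.365 Mu  0.46 Ml  0.17 qd6 -0.49
12.82 yaw  0.249 F [-6.4  3.7  8.5] (raw [-6.3  1.1  1.4]) tau  0.355 raw  0.211 Mu  0.25 Ml -0.09 qd6 -0.49
12.95 yaw  0.188 F [-4.4  0.9  5.9] (raw [-4.3  0.8  5.6]) tau  0.312 raw  0.254 Mu  0.83 Ml -0.18 qd6 -0.46
13.07 yaw  0.129 F [ 1.7 -3.1 -2. ] (raw [-0.1 -1.9  1.4]) tau -0.304 raw -0.199 Mu  0.86 Ml -0.18 qd6 -0.49
13.20 yaw  0.069 F [ 0.2 -2.3  1.3] (raw [ 0.  -3.4  1.7]) tau  0.381 raw  0.199 Mu  1.32 Ml  0.02 qd6 -0.46
13.32 yaw  0.009 F [ 1.2 -4.2 -2.8] (raw [ 6.4 -6.3 -6.3]) tau  0.284 raw  0.063 Mu  0.34 Ml -0.89 qd6 -0.48
13.45 yaw -0.050 F [ 3.  -5.8  2.1] (raw [-6.7 -5.8 15. ]) tau -0.315 raw -0.454 Mu  0.96 Ml  1.20 qd6 -0.49
13.57 yaw -0.110 F [ 0.3 -8.5  0.8] (raw [-0.  -9.1  0.4]) tau  0.205 raw  0.144 Mu  2.31 Ml -0.49 qd6 -0.46
13.70 yaw -0.170 F [-1.9 -7.9  3.3] (raw [-1.9 -9.1  3.8]) tau  0.223 raw  0.003 Mu  1.79 Ml -0.49 qd6 -0.47
```

Call:
drive_tool --increments '[[-1, [0, 0, 0], -0.02], [-1, [0, 0, 0], -0.02], [-1, [0, 0, 0], -0.02]]'

```text
clock: 14.12
position: [568.9, -74.4, 169.4]
ee_rot: [1.0, -0.026, 0.001, 0.001]
contact_force: [0.6, -3.6, 2.3]
gripper_width: 37.2
```

```bash
python3 rd.py >/dev/null
```

Call:
drive_tool --increments '[[-1, [0, 0, 0], -0.02]]'

```text
clock: 14.25
position: [568.4, -74.1, 169.5]
ee_rot: [1.0, -0.006, 0.0, 0.0]
contact_force: [-2.1, -0.4, 4.3]
gripper_width: 37.4
```

```bash
python3 rd.py >/dev/null
```

Call:
drive_tool --increments '[[-1, [0, 0, 0], -0.02]]'

```text
clock: 14.38
position: [568.3, -73.9, 169.6]
ee_rot: [1.0, 0.014, 0.0, 0.0]
contact_force: [-1.9, -0.5, 3.9]
gripper_width: 37.3
```

```bash
python3 rd.py >/dev/null
```

Call:
drive_tool --increments '[[-1, [0, 0, 0], -0.02]]'

```text
clock: 14.5
position: [568.9, -73.6, 169.4]
ee_rot: [0.999, 0.034, 0.001, 0.0]
contact_force: [0.9, -0.1, 2.1]
gripper_width: 37.2
```

```bash
python3 rd.py >/dev/null
```

Call:
drive_tool --increments '[[-1, [0, 0, 0], -0.02]]'

```text
clock: 14.62
position: [569.0, -73.3, 169.3]
ee_rot: [0.999, 0.053, 0.001, -0.0]
contact_force: [0.4, 2.7, 1.7]
gripper_width: 37.5
```

```bash
python3 rd.py >/dev/null
```

Call:
drive_tool --increments '[[-1, [0, 0, 0], -0.02]]'

```text
clock: 14.75
position: [569.6, -72.9, 169.1]
ee_rot: [0.997, 0.074, 0.002, -0.0]
contact_force: [2.3, 1.4, 1.1]
gripper_width: 36.8
```

```bash
python3 rd.py >/dev/null; python3 y.py; python3 ana2.py 13.8
```

```text
top yellow (np.float64(-0.27821002351435015), np.float64(102.44913613556568), np.int32(229), array([371.7860262 , 170.25327511]))
14.12 yaw -0.051 F [ 1.4 -2.5  1.2] (raw [ 0.6 -3.6  2.3]) tau -0.385 raw -0.578 Mu -0.26 Ml  0.18 qd6 0.32
14.25 yaw -0.012 F [-9.6  3.2 10.4] (raw [-2.1 -0.4  4.3]) tau  0.617 raw  0.196 Mu -0.69 Ml -1.29 qd6 0.37
14.38 yaw  0.027 F [-1.6 -0.   4. ] (raw [-1.9 -0.5  3.9]) tau -0.566 raw -0.652 Mu -0.83 Ml  0.03 qd6 0.30
14.50 yaw  0.069 F [0.4 0.1 1.9] (raw [ 0.9 -0.1  2.1]) tau -0.616 raw -0.649 Mu -0.40 Ml -0.03 qd6 0.30
14.62 yaw  0.106 F [-0.1  2.1  2.1] (raw [0.4 2.7 1.7]) tau -0.624 raw -0.525 Mu -1.44 Ml -0.00 qd6 0.30
14.75 yaw  0.147 F [2.1 1.9 0. ] (raw [2.3 1.4 1.1]) tau -0.733 raw -0.819 Mu -0.81 Ml  0.04 qd6 0.30
```

The gravity term at yellow ≈ -0.3 is about -0.26, similar to the reading at +0.3. So the heavy side was roughly level across, and about 1.3 rad remains to turn. I carry on with negative strokes.

Call:
drive_tool --increments '[[0.4, [0, 0, 0], 0], [0.4, [0, 0, 0], 0], [0.4, [0, 0, 0], -0.073], [0.4, [0, 0, 0], -0.073], [0.4, [0, 0, 0], -0.073], [-1, [0, 0, 0], 0], [-1, [0, 0, 0], 0], [-1, [0, 0, 0], 0], [-1, [0, 0, 0], 0.0375], [-1, [0, 0, 0], 0.0375], [-1, [0, 0, 0], 0.0375], [-1, [0, 0, 0], 0.0375], [-1, [0, 0, 0], 0.0375], [-1, [0, 0, 0], 0.0375], [-1, [0, 0, 0], 0.0375], [-1, [0, 0, 0], 0.0375], [-1, [0, 0, 0], 0.0375], [-1, [0, 0, 0], 0.0375], [-1, [0, 0, 0], 0.0375], [-1, [0, 0, 0], 0.0375]]'

```text
clock: 17.3
position: [569.7, -76.2, 169.1]
ee_rot: [0.988, -0.156, 0.002, 0.002]
contact_force: [-0.9, -10.3, 3.5]
gripper_width: 37.6
```

```bash
python3 rd.py; python3 y.py; python3 ana2.py 16; python3 -c "
from geo import *
cv2.imwrite('pics/wrist6.png',get_image('wrist')[:,:,::-1])"
```

```text
t17.30 yaw -0.314 pos [569.7 -76.2 169.1] F [ -0.9 -10.3   3.5] M [-2.03 -0.25  0.34] nM 1.279 tauT 1.307 w 37.6 j6eff -0.116
top yellow (np.float64(-0.7547918864794582), np.float64(111.67858890261276), np.int32(101), array([393.04950495, 174.8019802 ]))
17.30 yaw -0.314 F [ -1.9 -11.1   6.1] (raw [ -0.9 -10.3   3.5]) tau -0.306 raw -0.164 Mu  1.23 Ml -0.30 qd6 -0.63
```

View pics/wrist6.png

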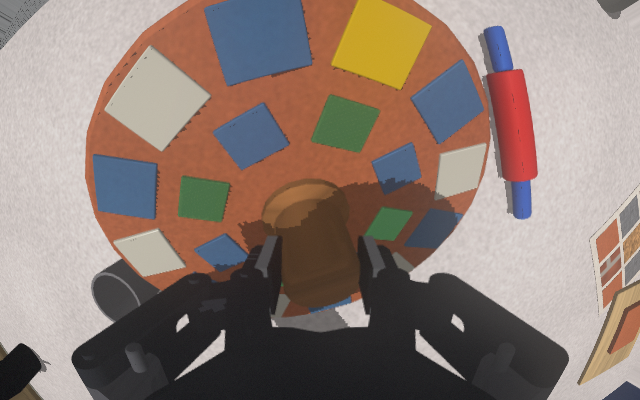

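Call:
drive_tool --increments '[[0.4, [0, 0, 0], 0], [0.4, [0, 0, 0], 0], [0.4, [0, 0, 0], -0.09], [0.4, [0, 0, 0], -0.09], [0.4, [0, 0, 0], -0.09], [0.4, [0, 0, 0], -0.09], [0.4, [0, 0, 0], -0.09], [-1, [0, 0, 0], 0], [-1, [0, 0, 0], 0], [-1, [0, 0, 0], 0], [-1, [0, 0, 0], 0.045], [-1, [0, 0, 0], 0.045], [-1, [0, 0, 0], 0.045], [-1, [0, 0, 0], 0.045], [-1, [0, 0, 0], 0.045], [-1, [0, 0, 0], 0.045], [-1, [0, 0, 0], 0.045], [-1, [0, 0, 0], 0.045], [-1, [0, 0, 0], 0.045], [-1, [0, 0, 0], 0.045]]'

```text
clock: 19.9
position: [569.2, -76.1, 169.9]
ee_rot: [0.988, -0.157, 0.001, 0.002]
contact_force: [0.6, -11.6, 2.1]
gripper_width: 37.5
```

```bash
cat > y2.py <<'E'
from geo import *
c=calibration('wrist');im=get_image('wrist');print('wrist yellow',yellow(im,c)); s=read_state(); print(s['clock'],s['position'])
c=calibration('top');im=get_image('top');print('top yellow',yellow(im,c,False))
c=calibration('side');im=get_image('side');print('side yellow',yellow(im,c,False))
E
python3 rd.py; python3 y2.py
```

```text
t19.90 yaw -0.316 pos [569.2 -76.1 169.9] F [  0.6 -11.6   2.1] M [-2.85 -0.22  1.05] nM 2.292 tauT 2.327 w 37.5 j6eff -0.377
wrist yellow (np.float64(-1.176446061228127), np.float64(102.24772258286833), np.int32(3898), array([436.56875321,  84.02334531]))
19.95 [569.08956404 -76.18183709 169.92071954]
top yellow None
side yellow None
```

Call:
drive_tool --increments '[[-1, [0, 0, 0], -0.02], [-1, [0, 0, 0], -0.02], [-1, [0, 0, 0], -0.02], [-1, [0, 0, 0], -0.02], [-1, [0, 0, 0], -0.02]]'

```text
clock: 20.68
position: [568.5, -74.8, 170.3]
ee_rot: [0.998, -0.058, 0.0, 0.001]
contact_force: [-6.8, -2.0, 10.0]
gripper_width: 37.6
```

```bash
python3 rd.py >/dev/null
```

Call:
drive_tool --increments '[[-1, [0, 0, 0], -0.02]]'

```text
clock: 20.8
position: [568.0, -74.5, 170.5]
ee_rot: [0.999, -0.038, -0.0, 0.001]
contact_force: [-3.8, -2.9, 6.9]
gripper_width: 37.5
```

```bash
python3 rd.py >/dev/null
```

Call:
drive_tool --increments '[[-1, [0, 0, 0], -0.02]]'

```text
clock: 20.92
position: [567.5, -74.3, 170.7]
ee_rot: [1.0, -0.017, -0.001, 0.001]
contact_force: [-3.8, -1.5, 8.5]
gripper_width: 37.6
```

```bash
python3 rd.py >/dev/null
```

Call:
drive_tool --increments '[[-1, [0, 0, 0], -0.02]]'

```text
clock: 21.05
position: [568.1, -74.0, 170.4]
ee_rot: [1.0, 0.002, 0.0, 0.001]
contact_force: [-3.0, -1.7, 7.1]
gripper_width: 37.1
```

```bash
python3 rd.py >/dev/null
```

Call:
drive_tool --increments '[[-1, [0, 0, 0], -0.02]]'

```text
clock: 21.18
position: [568.4, -73.8, 170.4]
ee_rot: [1.0, 0.022, 0.001, 0.0]
contact_force: [7.7, 1.3, -5.3]
gripper_width: 37.4
```

```bash
python3 rd.py >/dev/null
```

Call:
drive_tool --increments '[[-1, [0, 0, 0], -0.02]]'

```text
clock: 21.3
position: [568.7, -73.5, 170.2]
ee_rot: [0.999, 0.042, 0.001, 0.0]
contact_force: [-1.8, 1.0, 5.8]
gripper_width: 37.1
```

```bash
python3 rd.py >/dev/null; python3 y2.py; python3 ana2.py 20
```

```text
wrist yellow (np.float64(-0.9752852774633951), np.float64(101.83141213528954), np.int32(3857), array([477.43453461, 115.41171895]))
21.35 [568.71883897 -73.50218615 170.25647605]
top yellow (np.float64(-0.937335240825831), np.float64(115.344392313082), np.int32(60), array([400.31666667, 179.25      ]))
side yellow None
20.68 yaw -0.116 F [-5.8 -0.4 12.9] (raw [-6.8 -2.  10. ]) tau  0.300 raw  0.351 Mu  0.26 Ml  0.44 qd6 0.36
20.80 yaw -0.076 F [-3.1 -3.1  7.6] (raw [-3.8 -2.9  6.9]) tau -0.501 raw -0.410 Mu -0.10 Ml -0.03 qd6 0.31
20.93 yaw -0.035 F [-4.6 -0.9  9.1] (raw [-3.8 -1.5  8.5]) tau -0.217 raw -0.317 Mu -0.44 Ml  0.06 qd6 0.32
21.05 yaw  0.005 F [-2.4 -1.2  5.5] (raw [-3.  -1.7  7.1]) tau  0.084 raw -0.165 Mu -0.17 Ml  0.16 qd6 0.35
21.18 yaw  0.044 F [-3.4 -1.5  4.5] (raw [ 7.7  1.3 -5.3]) tau  0.107 raw  0.417 Mu  0.43 Ml -1.22 qd6 0.34
21.30 yaw  0.084 F [-1.6  0.7  5.8] (raw [-1.8  1.   5.8]) tau -0.450 raw -0.420 Mu -0.83 Ml  0.06 qd6 0.30
```

Call:
drive_tool --increments '[[0.4, [0, 0, 0], 0], [0.4, [0, 0, 0], 0], [0.4, [0, 0, 0], -0.084], [0.4, [0, 0, 0], -0.084], [0.4, [0, 0, 0], -0.084], [-1, [0, 0, 0], 0], [-1, [0, 0, 0], 0], [-1, [0, 0, 0], 0], [-1, [0, 0, 0], 0.0375], [-1, [0, 0, 0], 0.0375], [-1, [0, 0, 0], 0.0375], [-1, [0, 0, 0], 0.0375], [-1, [0, 0, 0], 0.0375], [-1, [0, 0, 0], 0.0375], [-1, [0, 0, 0], 0.0375], [-1, [0, 0, 0], 0.0375], [-1, [0, 0, 0], 0.0375], [-1, [0, 0, 0], 0.0375], [-1, [0, 0, 0], 0.0375], [-1, [0, 0, 0], 0.0375]]'

```text
clock: 23.95
position: [567.6, -75.7, 170.3]
ee_rot: [0.988, -0.155, -0.0, 0.002]
contact_force: [-4.7, -8.3, 6.7]
gripper_width: 37.4
```

```bash
python3 rd.py; python3 y2.py; python3 ana2.py 23
```

```text
t23.95 yaw -0.311 pos [567.6 -75.7 170.3] F [-4.7 -8.3  6.7] M [-1.53  1.16  1.24] nM 1.737 tauT 1.764 w 37.4 j6eff -0.734
wrist yellow (np.float64(-1.4163997495124567), np.float64(102.79599275093237), np.int32(3013), array([454.12080982, 112.64122137]))
24.0 [567.57947559 -75.71229876 170.27949015]
top yellow None
side yellow None
23.95 yaw -0.311 F [-4.8 -8.4  7.4] (raw [-4.7 -8.3  6.7]) tau  0.657 raw  0.647 Mu  1.38 Ml -0.42 qd6 -0.57
```

Call:
drive_tool --increments '[[-1, [0, 0, 0], -0.02], [-1, [0, 0, 0], -0.02], [-1, [0, 0, 0], -0.02], [-1, [0, 0, 0], -0.02], [-1, [0, 0, 0], -0.02], [-1, [0, 0, 0], -0.01]]'

```text
clock: 24.85
position: [567.9, -74.7, 170.2]
ee_rot: [0.999, -0.046, -0.0, 0.001]
contact_force: [-3.2, -1.5, 8.0]
gripper_width: 37.3
```

```bash
python3 rd.py >/dev/null
```

Call:
drive_tool --increments '[[-1, [0, 0, 0], -0.01]]'

```text
clock: 24.98
position: [568.4, -74.5, 170.0]
ee_rot: [0.999, -0.035, 0.0, 0.001]
contact_force: [-1.7, -2.7, 6.1]
gripper_width: 37.6
```

```bash
python3 rd.py >/dev/null
```

Call:
drive_tool --increments '[[-1, [0, 0, 0], -0.01]]'

```text
clock: 25.1
position: [568.4, -74.4, 170.0]
ee_rot: [1.0, -0.026, 0.0, 0.001]
contact_force: [-2.2, -2.6, 6.2]
gripper_width: 37.5
```

```bash
python3 rd.py >/dev/null
```

Call:
drive_tool --increments '[[-1, [0, 0, 0], -0.01]]'

```text
clock: 25.22
position: [568.5, -74.3, 169.9]
ee_rot: [1.0, -0.016, 0.0, 0.001]
contact_force: [-1.7, -1.9, 4.8]
gripper_width: 37.1
```

```bash
python3 rd.py >/dev/null
```

Call:
drive_tool --increments '[[-1, [0, 0, 0], -0.01]]'

```text
clock: 25.35
position: [569.1, -74.1, 169.7]
ee_rot: [1.0, -0.005, 0.001, 0.001]
contact_force: [-0.8, -2.8, 5.8]
gripper_width: 37.6
```

```bash
python3 rd.py >/dev/null
```

Call:
drive_tool --increments '[[-1, [0, 0, 0], -0.01]]'

```text
clock: 25.48
position: [569.0, -74.0, 169.7]
ee_rot: [1.0, 0.005, 0.001, 0.001]
contact_force: [-0.7, -2.3, 5.3]
gripper_width: 37.4
```

```bash
python3 rd.py >/dev/null; python3 y2.py; python3 ana2.py 24.1
```

```text
wrist yellow (np.float64(-1.239335541846376), np.float64(102.43537359341502), np.int32(3037), array([481.07441554, 140.71452091]))
25.525 [569.05533234 -73.97777358 169.67527411]
top yellow None
side yellow None
24.85 yaw -0.093 F [-3.2 -2.1  7.2] (raw [-3.2 -1.5  8. ]) tau -0.378 raw -0.302 Mu -0.71 Ml  0.09 qd6 0.15
24.98 yaw -0.070 F [-2.2 -3.5  6.2] (raw [-1.7 -2.7  6.1]) tau -0.360 raw -0.281 Mu -0.09 Ml -0.09 qd6 0.14
25.10 yaw -0.052 F [-2.2 -2.5  6.1] (raw [-2.2 -2.6  6.2]) tau -0.361 raw -0.353 Mu -0.51 Ml -0.02 qd6 0.15
25.23 yaw -0.033 F [-0.9 -1.6  4.9] (raw [-1.7 -1.9  4.8]) tau -0.332 raw -0.359 Mu -0.95 Ml  0.23 qd6 0.16
25.35 yaw -0.009 F [-0.4 -2.9  4.8] (raw [-0.8 -2.8  5.8]) tau -0.227 raw -0.215 Mu -0.26 Ml -0.04 qd6 0.16
25.48 yaw  0.010 F [-0.5 -2.5  5.4] (raw [-0.7 -2.3  5.3]) tau -0.369 raw -0.319 Mu -0.72 Ml -0.03 qd6 0.15
```

Call:
drive_tool --increments '[[-1, [0, 0, 0], 0.02], [-1, [0, 0, 0], 0.02], [-1, [0, 0, 0], 0.02], [-1, [0, 0, 0], 0.02], [-1, [0, 0, 0], 0.02], [-1, [0, 0, 0], 0.01]]'

```text
clock: 26.38
position: [567.4, -75.1, 170.6]
ee_rot: [0.995, -0.104, -0.001, 0.002]
contact_force: [-4.9, -6.4, 11.5]
gripper_width: 37.2
```

```bash
python3 rd.py >/dev/null
```

Call:
drive_tool --increments '[[-1, [0, 0, 0], 0.01]]'

```text
clock: 26.5
position: [567.3, -75.2, 170.6]
ee_rot: [0.994, -0.113, -0.001, 0.002]
contact_force: [-5.5, -7.4, 11.8]
gripper_width: 37.2
```

```bash
python3 rd.py >/dev/null
```

Call:
drive_tool --increments '[[-1, [0, 0, 0], 0.01]]'

```text
clock: 26.62
position: [567.3, -75.2, 170.6]
ee_rot: [0.992, -0.122, -0.001, 0.002]
contact_force: [-6.2, -8.9, 10.6]
gripper_width: 37.4
```

```bash
python3 rd.py >/dev/null
```

Call:
drive_tool --increments '[[-1, [0, 0, 0], 0.01]]'

```text
clock: 26.75
position: [567.2, -75.3, 170.6]
ee_rot: [0.991, -0.132, -0.001, 0.002]
contact_force: [-6.9, -9.9, 11.4]
gripper_width: 37.6
```

```bash
python3 rd.py >/dev/null
```

Call:
drive_tool --increments '[[-1, [0, 0, 0], 0.01]]'

```text
clock: 26.88
position: [566.5, -75.3, 171.0]
ee_rot: [0.99, -0.143, -0.001, 0.002]
contact_force: [-8.1, -7.3, 14.6]
gripper_width: 37.0
```

```bash
python3 rd.py >/dev/null
```

Call:
drive_tool --increments '[[-1, [0, 0, 0], 0.01]]'

```text
clock: 27.0
position: [566.5, -75.4, 171.0]
ee_rot: [0.988, -0.152, -0.001, 0.002]
contact_force: [-8.2, -8.8, 14.2]
gripper_width: 37.6
```

```bash
python3 rd.py >/dev/null; python3 y2.py; python3 ana2.py 25.6
```

```text
wrist yellow (np.float64(-1.4283209320079924), np.float64(102.84324599334579), np.int32(2966), array([454.76871207, 112.7862441 ]))
27.05 [566.46673701 -75.40799192 171.00129829]
top yellow None
side yellow None
26.38 yaw -0.208 F [-5.4 -7.1 10.9] (raw [-4.9 -6.4 11.5]) tau  0.386 raw  0.508 Mu  1.18 Ml -0.24 qd6 -0.14
26.50 yaw -0.226 F [-6.1 -8.  11.3] (raw [-5.5 -7.4 11.8]) tau  0.424 raw  0.515 Mu  1.59 Ml -0.42 qd6 -0.15
26.62 yaw -0.245 F [-6.1 -8.9 11. ] (raw [-6.2 -8.9 10.6]) tau  0.411 raw  0.409 Mu  1.98 Ml -0.54 qd6 -0.15
26.75 yaw -0.265 F [-6.6 -9.5 11.2] (raw [-6.9 -9.9 11.4]) tau  0.425 raw  0.365 Mu  2.28 Ml -0.72 qd6 -0.15
26.88 yaw -0.288 F [-8.9 -7.3 14.6] (raw [-8.1 -7.3 14.6]) tau -0.046 raw -0.020 Mu  1.07 Ml -0.49 qd6 -0.18
27.00 yaw -0.306 F [-8.2 -7.6 13.9] (raw [-8.2 -8.8 14.2]) tau  0.449 raw  0.276 Mu  1.44 Ml -0.36 qd6 -0.15
```

Call:
drive_tool --increments '[[0.4, [0, 0, 0], 0], [0.4, [0, 0, 0], 0], [0.4, [0, 0, -0.005], -0.075], [-1, [0, 0, 0], 0], [-1, [0, 0, 0], 0], [-1, [0, 0, 0], 0], [-1, [0, 0, 0], -0.02], [-1, [0, 0, 0], -0.02], [-1, [0, 0, 0], -0.02], [-1, [0, 0, 0], -0.02], [-1, [0, 0, 0], -0.01], [-1, [0, 0, 0], -0.01]]'

```text
clock: 28.65
position: [566.3, -74.0, 171.5]
ee_rot: [1.0, 0.019, -0.002, 0.001]
contact_force: [-7.0, 0.3, 11.9]
gripper_width: 37.3
```

```bash
python3 rd.py >/dev/null; python3 y2.py | head -1
```

```text
wrist yellow (np.float64(-1.3310562686167495), np.float64(102.68313532956974), np.int32(2700), array([483.07703704, 152.67259259]))
```

Call:
drive_tool --increments '[[-1, [0, 0, 0], -0.01], [-1, [0, 0, 0], -0.01]]'

```text
clock: 29.05
position: [567.1, -73.7, 171.3]
ee_rot: [0.999, 0.04, -0.001, 0.0]
contact_force: [-5.1, -0.5, 8.5]
gripper_width: 37.5
```

```bash
python3 rd.py >/dev/null
```

Call:
drive_tool --increments '[[-1, [0, 0, 0], -0.01]]'

```text
clock: 29.18
position: [567.1, -73.6, 171.3]
ee_rot: [0.999, 0.049, -0.001, 0.0]
contact_force: [-5.1, 0.3, 9.1]
gripper_width: 37.1
```

```bash
python3 rd.py >/dev/null
```

Call:
drive_tool --increments '[[-1, [0, 0, 0], -0.01]]'

```text
clock: 29.3
position: [567.6, -73.4, 171.1]
ee_rot: [0.998, 0.06, -0.001, 0.0]
contact_force: [-4.2, 1.3, 8.2]
gripper_width: 37.1
```

```bash
python3 rd.py >/dev/null
```

Call:
drive_tool --increments '[[-1, [0, 0, 0], -0.01]]'

```text
clock: 29.42
position: [567.6, -73.3, 171.1]
ee_rot: [0.998, 0.069, -0.001, 0.0]
contact_force: [-5.3, 1.3, 8.3]
gripper_width: 36.9
```

```bash
python3 rd.py >/dev/null
```

Call:
drive_tool --increments '[[-1, [0, 0, 0], -0.01]]'

```text
clock: 29.55
position: [567.9, -73.1, 171.0]
ee_rot: [0.997, 0.079, -0.0, -0.0]
contact_force: [-3.6, 2.2, 6.2]
gripper_width: 37.4
```

```bash
python3 rd.py >/dev/null
```

Call:
drive_tool --increments '[[-1, [0, 0, 0], -0.01]]'

```text
clock: 29.68
position: [567.9, -73.0, 171.1]
ee_rot: [0.996, 0.089, -0.0, -0.0]
contact_force: [-3.7, 2.4, 6.9]
gripper_width: 37.0
```

```bash
python3 rd.py >/dev/null
```

Call:
drive_tool --increments '[[-1, [0, 0, 0], -0.01]]'

```text
clock: 29.8
position: [568.3, -72.8, 170.9]
ee_rot: [0.995, 0.099, 0.0, -0.0]
contact_force: [-3.1, 3.5, 6.1]
gripper_width: 37.2
```

```bash
python3 rd.py >/dev/null
```

Call:
drive_tool --increments '[[-1, [0, 0, 0], -0.01]]'

```text
clock: 29.92
position: [568.4, -72.6, 170.9]
ee_rot: [0.994, 0.109, 0.0, -0.0]
contact_force: [3.0, 5.1, -3.3]
gripper_width: 37.2
```

```bash
python3 rd.py >/dev/null; python3 y2.py|head -2; python3 ana2.py 27.1
```

```text
wrist yellow (np.float64(-1.247005123562154), np.float64(102.51202352505646), np.int32(2641), array([493.64255964, 176.01249527]))
29.975 [568.66285704 -72.48085839 170.72213619]
28.65 yaw  0.038 F [-7.4  0.1 11. ] (raw [-7.   0.3 11.9]) tau -0.416 raw -0.374 Mu -0.81 Ml  0.04 qd6 0.14
29.05 yaw  0.079 F [-5.2  0.2  8.7] (raw [-5.1 -0.5  8.5]) tau -0.174 raw -0.300 Mu -0.22 Ml  0.08 qd6 0.16
29.18 yaw  0.098 F [-5.5  1.   8.9] (raw [-5.1  0.3  9.1]) tau -0.374 raw -0.499 Mu -0.76 Ml  0.04 qd6 0.15
29.30 yaw  0.119 F [-4.8  1.1  7.4] (raw [-4.2  1.3  8.2]) tau -0.017 raw -0.051 Mu -0.36 Ml -0.12 qd6 0.18
29.43 yaw  0.138 F [-4.6  1.6  7.7] (raw [-5.3  1.3  8.3]) tau -0.364 raw -0.411 Mu -0.81 Ml -0.06 qd6 0.15
29.55 yaw  0.159 F [-3.6  1.6  6.8] (raw [-3.6  2.2  6.2]) tau -0.434 raw -0.323 Mu -0.52 Ml -0.04 qd6 0.14
29.68 yaw  0.178 F [-4.   2.7  6.9] (raw [-3.7  2.4  6.9]) tau -0.395 raw -0.450 Mu -1.10 Ml -0.08 qd6 0.15
29.80 yaw  0.199 F [-3.   2.8  6.2] (raw [-3.1  3.5  6.1]) tau -0.473 raw -0.356 Mu -0.72 Ml -0.06 qd6 0.14
29.93 yaw  0.218 F [-3.6  2.6  5. ] (raw [ 3.   5.1 -3.3]) tau -0.120 raw  0.143 Mu -0.19 Ml -0.77 qd6 0.18
```

Call:
drive_tool --increments '[[-1, [0, 0, 0], 0.02], [-1, [0, 0, 0], 0.02], [-1, [0, 0, 0], 0.02], [-1, [0, 0, 0], 0.01], [-1, [0, 0, 0], 0.01]]'

```text
clock: 30.7
position: [570.3, -73.4, 170.1]
ee_rot: [1.0, 0.03, 0.002, 0.0]
contact_force: [5.1, -3.0, -1.8]
gripper_width: 36.8
```

```bash
python3 rd.py >/dev/null
```

Call:
drive_tool --increments '[[-1, [0, 0, 0], 0.01]]'

```text
clock: 30.82
position: [570.3, -73.6, 170.1]
ee_rot: [1.0, 0.021, 0.002, 0.0]
contact_force: [4.8, -4.2, -1.4]
gripper_width: 37.0
```

```bash
python3 rd.py >/dev/null
```

Call:
drive_tool --increments '[[-1, [0, 0, 0], 0.01]]'

```text
clock: 30.95
position: [570.3, -73.7, 170.1]
ee_rot: [1.0, 0.011, 0.002, 0.0]
contact_force: [6.4, -4.4, -1.8]
gripper_width: 37.2
```

```bash
python3 rd.py >/dev/null
```

Call:
drive_tool --increments '[[-1, [0, 0, 0], 0.01]]'

```text
clock: 31.08
position: [570.6, -73.8, 170.0]
ee_rot: [1.0, 0.001, 0.002, 0.0]
contact_force: [5.7, -6.2, -2.7]
gripper_width: 37.0
```

```bash
python3 rd.py >/dev/null
```

Call:
drive_tool --increments '[[-1, [0, 0, 0], 0.01]]'

```text
clock: 31.2
position: [571.2, -74.1, 169.8]
ee_rot: [1.0, -0.01, 0.003, 0.0]
contact_force: [7.6, -5.6, -4.7]
gripper_width: 37.2
```

```bash
python3 rd.py >/dev/null; python3 y2.py|head -1
```

```text
wrist yellow (np.float64(-1.3778708187094701), np.float64(102.85788381288151), np.int32(2632), array([480.1724924 , 158.21390578]))
```

Call:
drive_tool --increments '[[-1, [0, 0, 0], 0.01], [-1, [0, 0, 0], 0.01]]'

```text
clock: 31.6
position: [571.2, -74.3, 169.7]
ee_rot: [1.0, -0.029, 0.003, 0.001]
contact_force: [8.6, -8.3, -5.3]
gripper_width: 37.2
```

```bash
python3 rd.py >/dev/null
```

Call:
drive_tool --increments '[[-1, [0, 0, 0], 0.01]]'

```text
clock: 31.72
position: [571.7, -74.6, 169.6]
ee_rot: [0.999, -0.039, 0.004, 0.001]
contact_force: [9.8, -8.6, -6.6]
gripper_width: 36.9
```

```bash
python3 rd.py >/dev/null
```

Call:
drive_tool --increments '[[-1, [0, 0, 0], 0.01]]'

```text
clock: 31.85
position: [572.0, -74.8, 169.5]
ee_rot: [0.999, -0.049, 0.004, 0.001]
contact_force: [13.4, -11.0, -10.8]
gripper_width: 36.7
```

```bash
python3 rd.py >/dev/null
```

Call:
drive_tool --increments '[[-1, [0, 0, 0], 0.01]]'

```text
clock: 31.98
position: [572.2, -75.0, 169.4]
ee_rot: [0.998, -0.059, 0.004, 0.001]
contact_force: [10.8, -10.6, -8.8]
gripper_width: 37.0
```

```bash
python3 rd.py >/dev/null; python3 y2.py|head -1; python3 ana2.py 30
```

```text
wrist yellow (np.float64(-1.4239974178208847), np.float64(102.93241840718606), np.int32(2644), array([473.47881997, 150.39372163]))
30.70 yaw  0.060 F [ 5.2 -3.  -1.6] (raw [ 5.1 -3.  -1.8]) tau  0.050 raw  0.065 Mu  0.69 Ml -0.11 qd6 -0.16
30.82 yaw  0.042 F [ 5.1 -3.7 -1.7] (raw [ 4.8 -4.2 -1.4]) tau  0.381 raw  0.290 Mu  1.16 Ml -0.12 qd6 -0.15
30.95 yaw  0.023 F [ 5.1 -5.  -1.7] (raw [ 6.4 -4.4 -1.8]) tau  0.399 raw  0.450 Mu  1.74 Ml -0.19 qd6 -0.15
31.07 yaw  0.003 F [ 6.  -5.5 -2.6] (raw [ 5.7 -6.2 -2.7]) tau  0.378 raw  0.277 Mu  1.64 Ml -0.17 qd6 -0.15
31.20 yaw -0.020 F [ 8.1 -6.1 -5.4] (raw [ 7.6 -5.6 -4.7]) tau  0.333 raw  0.422 Mu  0.92 Ml -0.11 qd6 -0.14
31.60 yaw -0.057 F [ 7.9 -8.3 -5.1] (raw [ 8.6 -8.3 -5.3]) tau  0.433 raw  0.430 Mu  1.91 Ml -0.29 qd6 -0.15
31.73 yaw -0.079 F [ 9.7 -8.7 -7. ] (raw [ 9.8 -8.6 -6.6]) tau  0.290 raw  0.294 Mu  1.22 Ml -0.18 qd6 -0.14
31.85 yaw -0.098 F [ 13.7 -11.7 -12.4] (raw [ 13.4 -11.  -10.8]) tau -0.206 raw -0.248 Mu  0.77 Ml -0.38 qd6 -0.20
31.98 yaw -0.119 F [ 11.1 -10.2  -8.6] (raw [ 10.8 -10.6  -8.8]) tau  0.436 raw  0.361 Mu  1.28 Ml -0.18 qd6 -0.14
```

Turning slowly both ways gives about +0.395 (minus direction, at yellow ≈ -1.38) and -0.39 (plus direction, at ≈ -1.29). The balance point is therefore yellow ≈ -1.33, and I approach it now.

Call:
drive_tool --increments '[[-1, [0, 0, 0], -0.02], [-1, [0, 0, 0], -0.02], [-1, [0, 0, 0], -0.02], [-1, [0, 0, 0], -0.01], [-1, [0, 0, 0], -0.01]]'

```text
clock: 32.75
position: [571.0, -73.6, 169.9]
ee_rot: [1.0, 0.019, 0.003, 0.0]
contact_force: [6.4, -2.7, -3.3]
gripper_width: 37.2
```

```bash
python3 rd.py >/dev/null; python3 y2.py|head -1
```

```text
wrist yellow (np.float64(-1.3471509878808707), np.float64(102.72684085413545), np.int32(2635), array([483.72182163, 163.3028463 ]))
```

Call:
drive_tool --increments '[[-1, [0, 0, 0], -0.01], [-1, [0, 0, 0], -0.01]]'

```text
clock: 33.15
position: [571.3, -73.3, 169.8]
ee_rot: [0.999, 0.039, 0.003, -0.0]
contact_force: [10.2, -0.9, -7.6]
gripper_width: 36.9
```

```bash
python3 rd.py >/dev/null
```

Call:
drive_tool --increments '[[-1, [0, 0, 0], -0.01]]'

```text
clock: 33.28
position: [571.4, -73.1, 169.7]
ee_rot: [0.999, 0.049, 0.003, -0.0]
contact_force: [7.4, -1.2, -3.5]
gripper_width: 37.1
```

```bash
python3 rd.py >/dev/null; python3 y2.py|head -1; python3 ana2.py 32.1
```

```text
wrist yellow (np.float64(-1.3144677816831074), np.float64(102.64622382462008), np.int32(2629), array([487.28984405, 169.81171548]))
32.75 yaw  0.039 F [ 6.7 -2.4 -3.1] (raw [ 6.4 -2.7 -3.3]) tau -0.363 raw -0.423 Mu -0.19 Ml -0.06 qd6 0.15
33.15 yaw  0.078 F [ 9.9 -0.8 -8.6] (raw [10.2 -0.9 -7.6]) tau  0.280 raw  0.388 Mu -0.08 Ml -0.51 qd6 0.20
33.27 yaw  0.098 F [ 7.6 -0.6 -4.1] (raw [ 7.4 -1.2 -3.5]) tau -0.405 raw -0.442 Mu -0.58 Ml -0.08 qd6 0.14
```

Call:
drive_tool --increments '[[-1, [0, 0, 0], 0.01], [-1, [0, 0, 0], 0], [-1, [0, 0, 0], 0], [-1, [0, 0, 0], 0]]'

```text
clock: 33.92
position: [571.4, -73.2, 169.7]
ee_rot: [0.999, 0.04, 0.003, 0.0]
contact_force: [8.4, -1.8, -5.3]
gripper_width: 37.4
```

```bash
python3 rd.py; python3 y2.py|head -2; python3 rd.py;python3 ana2.py 33.4; python3 -c "
from geo import *
a=get_image('side');b=get_image('wrist')
cv2.imwrite('pics/fin.png',cv2.resize(np.vstack([a,b])[:,:,::-1],(480,600)))"
```

```text
t33.92 yaw 0.081 pos [571.4 -73.2 169.7] F [ 8.4 -1.8 -5.3] M [-0.73 -2.5   0.15] nM 0.642 tauT 0.646 w 37.4 j6eff -0.147
wrist yellow (np.float64(-1.3166766499141036), np.float64(102.5987917138413), np.int32(2649), array([486.19365798, 167.13552284]))
33.975 [571.43907533 -73.22569555 169.70569765]
t34.08 yaw 0.080 pos [571.4 -73.2 169.7] F [ 7.9 -1.2 -5.4] M [-0.69 -2.49  0.2 ] nM 0.672 tauT 0.675 w 37.2 j6eff -0.147
33.92 yaw  0.081 F [ 7.8 -1.5 -4.7] (raw [ 8.4 -1.8 -5.3]) tau  0.243 raw  0.221 Mu -0.15 Ml -0.07 qd6 0.00
34.08 yaw  0.080 F [ 7.8 -1.6 -4.7] (raw [ 7.9 -1.2 -5.4]) tau  0.261 raw  0.344 Mu -0.07 Ml -0.07 qd6 0.00
```

View pics/fin.png

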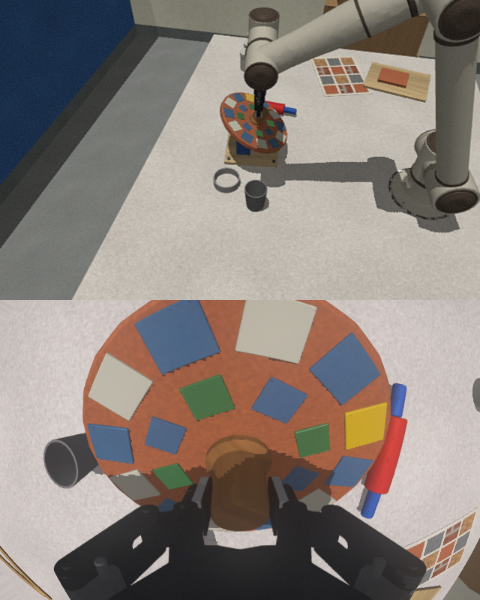

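```bash
python3 -c "
from bench import *
print(job_done())"
```

```text
the job is handed in; nothing more can be done
None
```

I found the heavy side by feel, brought it to the lowest point of the slope, and handed in at about 34 s (limit 72 s). The arm was still gripping the knob and holding the plaque still. Angles below are the yellow tile's, counted from straight uphill about the plaque's axis.

- **Setup:** The axis and knob came from triangulated tiles in the side and top views. The lean measured 0.500 rad and the back 131 mm high, against 0.50 rad and 130 mm given. The wrist view agreed.
- **Finding the heavy side:** I turned the knob both ways and worked out the torque about the axis from the joint efforts and the wrist sensor. The pull from the heavy side was about -0.26 Nm with the tile near 0. It shrank to about -0.03 Nm at -1.29 rad and reversed to about +0.035 Nm at -1.38 rad. It pushed back towards the balance point from either side, so this is the lowest place and not the highest.
- **Last checks:** The balance point is the tile at about -1.33 rad, give or take roughly 0.05. The plaque sits at -1.317, the gripper opening is 37 mm and the wrist force about 10 N. The last pictures show the cup, ring cutter and rolling pin standing as before; I did not measure their positions.
- **What disagreed:**
  - The tool could not tilt, so the pads slid a little on the leaning knob. Readings taken during slips were scattered and I left them out.
  - Taken alone with 0.36 Nm friction, plus turns suggested about -1.4 and minus turns about -1.26; I used their mean.
  - I did not turn well past the low point for a separate check from the far side.

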